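Dock a sample carton in the hooded loading bay of a laboratory analyser

ROBOT

A 6-joint arm with a two-finger parallel gripper is mounted at the origin on the work surface. World frame = base frame: x ahead of the robot, y to its left, z up, the work surface at z = 0. Lengths are in mm, angles in rad, forces in N, time in s.
With the tool pointing down it reaches from about 275 to 1000 mm from the base axis. Payload 8.4 kg.
Tool frame: the origin (TCP) lies between the finger pads; the fingertips stand 11 mm ahead of it and the grasp point (between the pads) lies 8 mm behind it; z points along the fingers, y is the direction in which the jaws open and shut (so a half turn about z gives the same grasp; the last joint's range is limited). The gripper opens to 85 mm and grips with 20 to 120 N. Pads are 22 mm wide; open, the fingers measure 114 mm over their backs; the gripper's body (76 mm by 85 mm) begins 54 mm behind the grasp point. The pads swing forward as they close: fully open they stand 13 mm farther back than shut.
Start: joints at [1.115, 0.353, 1.633, -0, 1.155, -0.002], TCP at [273.989, 561.745, 216.881] pointing down, gripper open.
Joint ranges: [-2.63, 2.63], [-0.92, 2.1], [0.06, 2.66], [-1.3, 4.44], [0, 2.69], [-3.02, 3.02]. Speed limits (rad/s): [2.22, 2.22, 2.79, 3.14, 3.14, 3.14].

INTERFACE

Orientations are given as [roll, pitch, yaw] about the fixed x, y, z axes, in that order (R = Rz(yaw) Ry(pitch) Rx(roll)).
In Python, from rig import r, eyes gives the robot as it stands. The module is installed in compiled form; this text tells all that it offers.
- The arm moves only by the tool servo_tool, never from a script. Its argument "rows" is a list of rows, each a list of 3 entries, a list of its own where there are three numbers: the shift along the world's x, y, z in cm, then the turn about the world's z in rad, then the finger opening in cm, from 0 to 8.54. A call has 1 to 5 rows; each row shifts and turns the commanded pose from where the row before left it; what a row does not reach is not made up. A row lasts 1/12 s, in which the tool goes at most 41.7 mm and 7.16 degrees, less where a joint would pass 70% of its speed; a pose out of reach is approached as far as the arm can. A call is refused whole if a number of a shift passes 4.17 or a number of a turn 0.125, either way. A call with a gripper value outside its range is refused whole. The fingers move at their own pace and stop on an object; "squeeze" is the grip in N (left out, the last holds). Time passes only in rows, so rows that do not move let the fingers close. It gives the time, the measured TCP pose, the force and the opening at its end, in the units of the state.
- r.sense(): the state, without advancing time (a new reading comes with each control period).
- eyes.grab_frame(name): name is "side" or "top" or "wrist"; returns a dict with "frame" (400x640x3 uint8, red, green, blue), "depth" (400x640 float32, mm along the optical axis (not along the pixel's ray), 0 where there is no reading), "vertical_fov" (degrees; the focal length in pixels is half the picture's height over the tangent of half this angle, whatever the lens; pixels are square), "cx", "cy" (the principal point, pixels), "D" ([k1, k2, p1, p2, k3] as OpenCV has them; the pictures are not rectified), "camera_from_world" (4x4, takes a point from world to camera coordinates); the wrist camera has in their place "hand_eye" (4x4, takes a point from camera to tool coordinates, whose origin is the TCP and whose axes are the flange's). Camera axes: x right, y down, z forward; pixel columns grow to the right and rows downward; lengths in mm; the calibration is good to about 2 mm. A picture is of the moment at which its call begins: read the wrist's pose just before it.
- r.sign_off(): hands the job in, once; it reports no verdict.
The state is a dict: "clock": time; "qpos": joint angles; "qvel": joint speeds; "joint_efforts": joint torques, N m; "eef_pos": TCP position; "tcp_rot": TCP orientation; "contact_force": force on the tool from outside, world axes, zero at the start; "wrist_torque": the same for the moment, N m; "opening": opening from 0.0 (shut) to 1.0 (fully open).
Only numpy, scipy, OpenCV 4.12 (cv2) and the standard library are available. Lean on these libraries where they do the work, as an engineer would, in place of code of your own. Each camera call takes 0.05 s, during which the arm holds its last target.

TASK

Draw the stop bolt fully out of the roller lane, then push the carton gently along the rollers and in under the clear hood, against the sprung bumper at the back, until the catch snaps up behind it. Let go and leave the carton standing there, held by the catch, with the bolt still drawn and the bottle, beaker and tub where they were.

Things in the scene. Friction and masses are not known exactly. Their poses are not given: they have to be found in the camera images.
- station: Fixed loading station: a lane of free-turning grey rollers running along its own +x into a bay under a clear hood. Origin on the bench, on the lane's centre line; z up, +y left of the lane. Rollers from x = -195 to +255 mm, 30 mm apart, their tops 50 mm above the bench; side rails reach 68 mm above the bench. The bay is closed at the back by a grey machine at x = +272 mm.
- funnel (a point): Point on the lane's centre line at roller-top height (50 mm above the bench), at station x = +30 mm; axes as the station. Up to here the side rails stand 150 mm apart inside; beyond it they funnel in, to 112 mm apart from x = +72 mm to the back of the bay. An askew carton does not square itself on the free rollers; if a front corner catches in the funnel, pushing on that side of the rear face turns it free.
- hood_edge (a point): Middle of the lower front edge of the clear roof, 225 mm above the bench, at station x = +75 mm; axes as the station. The roof runs back from here 195 mm; cheeks 204 mm apart inside, 228 mm outside; front bar up to 237 mm high. A tool held upright strikes the roof before the carton is home; one leaning back 35 to 45 degrees, fingertips forward, passes under.
- carton: Closed plain cardboard box with a paper tape strip, standing on the rollers: 110 mm long (own x), 100 mm wide (own y), 70 mm high; origin at the centre of its underside. 0.35 to 0.7 kg; dents if pressed with over 40 N. It starts somewhat askew, before the bolt. When docked its long side lies along the lane.
- bolt (a joint): How far the stop bolt is drawn, in m: 0 = across the lane, 0.06 = fully drawn. Its steel blade (8 mm thick, 72 to 86 mm above the bench, at station x = 5 mm) reaches in from the left rail to 20 mm left of the centre line when at 0. It is drawn towards the station's +y, slides with about 3 N of friction and stays where it is left.
- bolt_knob (a point): Middle of the black upright knob that draws the bolt: 18 mm across, 34 mm high, 132 to 166 mm above the bench, on a 12 mm stem; at station x = 5 mm, y = 100 mm plus the joint value. This point is 149 mm above the bench and moves with the bolt.
- pawl (a joint): The catch: sprung steel tooth, 18 mm wide, on the centre line in the bay. 0 rad = up (13 mm above the roller tops), about 0.2 under the carton, which rides over its slope with 1 to 3 N. It snaps up behind the carton's rear face once that is 4 mm past it. Its upright face lies 10 to 42 mm behind the hood's front edge: reset each time, not measured, to be found by feel.
- bumper (a joint): How far the rubber-faced sprung bumper at the back is pressed in, in m: 0 = free, 0.029 = hard stop. 3 N when first touched, 6 N at 0.02, 7 N at the stop, softly damped. It moves with the catch's setting: the carton meets it 22 mm before its rear is level with the catch; the stop comes 7 mm after. Held by the catch it reads 0.02 or a little more; uncaught, it rolls the carton back out.
- bottle: Bystander: amber glass bottle, 68 mm across, 150 mm high; origin at the centre of its underside.
- beaker: Bystander: open glass beaker, 76 mm across, 95 mm high; origin at the centre of its underside.
- tub: Bystander: white plastic screw-top tub, 80 mm across, 80 mm high; origin at the centre of its underside.
There are look-alikes about, which are no part of the job. What is shaped like the carton but blue or yellow is not meant.

How it is judged (in metres and radians):
On the way, in this order (a step that is already met when the one before it is completed fails the run):
1. the stop bolt is drawn out of the lane (at least 50 mm) (value of joint bolt above 0.05 m), for 0.2 s.
2. the carton, with its rear under the hood, presses the bumper in by more than 15 mm (value of joint bumper above 0.015 m and x of carton in the frame of station above 0.13 m), for 0.1 s.
At the end, for the whole second after the job is handed in: The carton stands still and upright (within 0.1 rad) under the hood, its centre more than 130 mm along the lane, square to the lane within 0.15 rad, held by the raised catch (pawl below 0.1 rad) with the bumper still pressed in by more than 12 mm; the bolt is drawn by more than 50 mm (value of joint bumper above 0.012 m and value of joint pawl below 0.1 rad and value of joint bolt above 0.05 m and x of carton in the frame of station above 0.13 m and angle between the x axis of carton and the x axis of station, either way round below 0.15 rad and angle between carton's own z axis and vertical below 0.1 rad and linear speed of carton below 0.02 m/s); the robot touches nothing.
It fails at once if the carton is pressed or squeezed by the fingers with more than 40 N (contact force between carton and the fingers above 40 N).
It fails at once if the carton is shot along faster than 0.4 m/s (linear speed of carton above 0.4 m/s).
It fails at once if the carton is tipped by more than 0.35 rad (angle between carton's own z axis and vertical above 0.35 rad).
It fails at once if the bottle, beaker or tub is moved by more than 20 mm (distance of any of bottle, beaker, tub from where it was at the start of the episode above 0.02 m).
It also fails if it takes over 59 s, if anything falls off the work surface, if the arm or the gripper's body presses on something with over 40 N, if the wrist force passes 120 N, or if a joint passes its speed limit or range.

## Working session

There is one attempt and no reset: what is moved stays moved. The work goes in short steps, Python scripts to look and compute and a tool call to move; the robot and the scene stay as the last step left them, time stands still between calls to the robot, and variables do not carry over. Pictures are saved under pics/ and viewed, and the job is handed in when it is done.

Besides the shell and the picture viewer there is one more tool, called as a command line: name --argument value ..., lists and objects as JSON in quotes. servo_tool: Moves the arm, as the interface text tells. Its arguments: {"type":"object","properties":{"rows":{"type":"array"},"squeeze":{"type":"number"}},"required":["rows"]}

```bash
mkdir -p pics; ls; python3 - <<'E'
from rig import r,eyes
import cv2,numpy as np
print(r.sense())
for n in ["side","top","wrist"]:
    g=eyes.grab_frame(n)
    cv2.imwrite(f"pics/{n}0.png",cv2.cvtColor(g["frame"],cv2.COLOR_RGB2BGR))
    np.savez(f"{n}0.npz",**g)
    print(n,{k:v for k,v in g.items() if k not in("frame","depth")})
E
```

```text
pics
{'clock': 0.0, 'qpos': array([ 1.11460200e+00,  3.53645504e-01,  1.63414173e+00, -9.42080261e-06,
        1.15519492e+00, -2.38702775e-03]), 'qvel': array([ 0.00198942, -0.00148971,  0.00048298, -0.00029154,  0.00029676,
        0.00279322]), 'joint_efforts': array([ 1.76397873e-03, -6.05248332e+01, -3.42054641e+01,  2.08237020e-04,
        9.66766354e-03,  5.07948755e-05]), 'eef_pos': array([273.7698799 , 561.29472831, 216.16009667]), 'tcp_rot': array([-3.14020314e+00,  5.29676687e-06,  2.68778917e+00]), 'contact_force': array([-0.77680985, -0.07966673, -0.46279113]), 'wrist_torque': array([0.0059862 , 0.01766458, 0.00735138]), 'opening': 0.9980415320454052}
side {'vertical_fov': 51.71194038117386, 'cx': 323.75672664442203, 'cy': 205.8665638564588, 'D': array([-0.07945796,  0.        ,  0.        ,  0.        ,  0.        ]), 'camera_from_world': array([[ 7.54891128e-01, -6.55785360e-01,  9.21663852e-03,
        -4.45539723e+02],
       [-4.94665062e-01, -5.78536263e-01, -6.48538564e-01,
         2.69850758e+02],
       [ 4.30634255e-01,  4.85016859e-01, -7.61125998e-01,
      
[... 460 characters left out ...]
,
       [ 2.11094504e-01, -1.44002948e-02, -9.77359577e-01,
         1.12742343e+03],
       [ 0.00000000e+00,  0.00000000e+00,  0.00000000e+00,
         1.00000000e+00]])}
wrist {'vertical_fov': 68.89994537387028, 'cx': 320.14221491127006, 'cy': 202.76552034228072, 'D': array([-0.00021471,  0.        ,  0.        ,  0.        ,  0.        ]), 'hand_eye': array([[-9.31293509e-04, -9.57705640e-01, -2.87748221e-01,
         7.23538176e+01],
       [ 9.99999565e-01, -9.05824013e-04, -2.21653282e-04,
         4.87571216e-01],
       [-4.83706504e-05, -2.87748303e-01,  9.57706068e-01,
        -1.56606070e+02],
       [ 0.00000000e+00,  0.00000000e+00,  0.00000000e+00,
         1.00000000e+00]])}
```

View pics/side0.png

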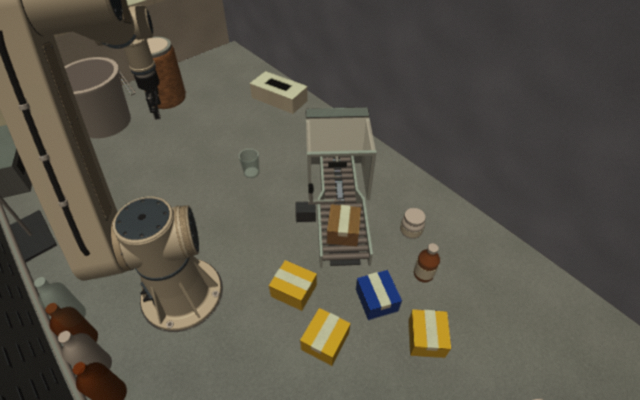

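View pics/top0.png

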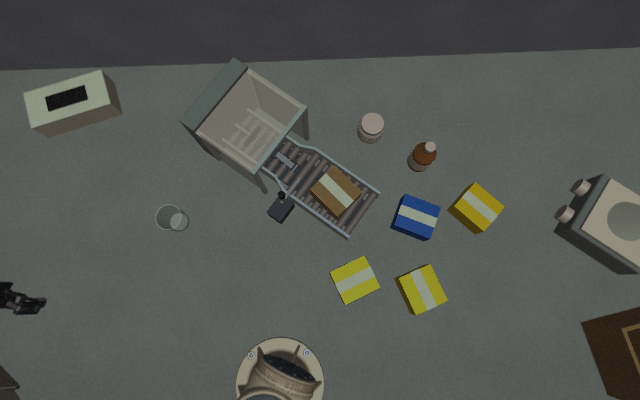

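View pics/wrist0.png

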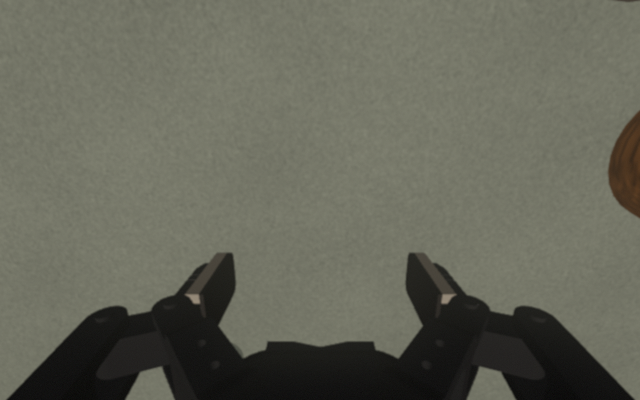

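The carton is the brown box with the pale strip: (335,190) in top, (344,224) in side. The other candidates are blue at (417,217) and yellow at (355,280), (423,290) and (478,208). Only the brown one stands on the rollers. Next I'll measure the station and enlarge that area.

```bash
cat > h.py <<'E'
import numpy as np,cv2
def cam(g):
    f=200/np.tan(np.radians(float(g["vertical_fov"]))/2)
    return np.array([[f,0,float(g["cx"])],[0,f,float(g["cy"])],[0,0,1.]]),np.array(g["D"])
def ray(g,uv,T=None):
    K,D=cam(g);uv=np.asarray(uv,float).reshape(-1,1,2)
    d=cv2.undistortPoints(uv,K,D).reshape(-1,2);d=np.c_[d,np.ones(len(d))]
    M=np.linalg.inv(g["camera_from_world"]) if T is None else T
    return M[:3,3],d@M[:3,:3].T
def onz(g,uv,z,T=None):
    o,d=ray(g,uv,T);t=(z-o[2])/d[:,2];return o+t[:,None]*d
def proj(g,P,T=None):
    K,D=cam(g);M=g["camera_from_world"] if T is None else np.linalg.inv(T)
    return cv2.projectPoints(np.asarray(P,float).reshape(-1,1,3),cv2.Rodrigues(M[:3,:3])[0],M[:3,3].copy(),K,D)[0].reshape(-1,2)
E
python3 - <<'E'
import numpy as np,cv2
t=cv2.imread('pics/top0.png');s=cv2.imread('pics/side0.png')
cv2.imwrite('pics/topc.png',cv2.resize(t[50:250,180:400],None,fx=3.6,fy=3,interpolation=2)[:600] if 0 else cv2.resize(t[50:250,180:400],None,fx=3,fy=3,interpolation=2))
cv2.imwrite('pics/sidec.png',cv2.resize(s[95:275,240:440],None,fx=3.3,fy=3.3,interpolation=2))
E
```

```text
(no output)
```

View pics/topc.png

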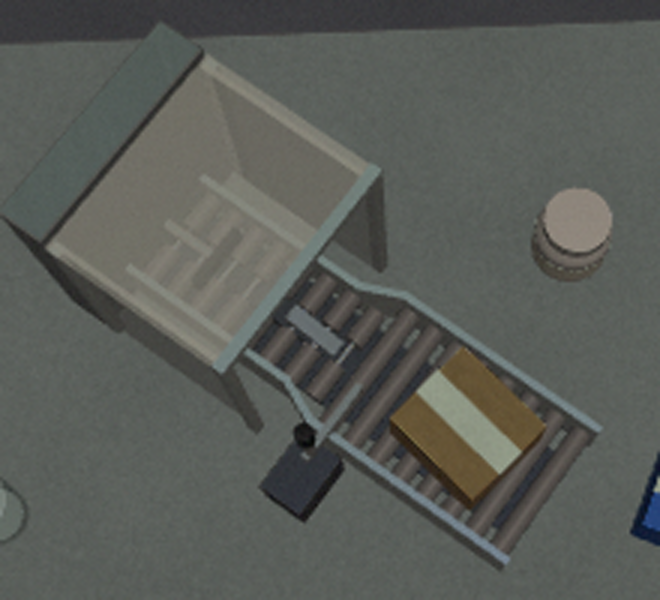

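View pics/sidec.png

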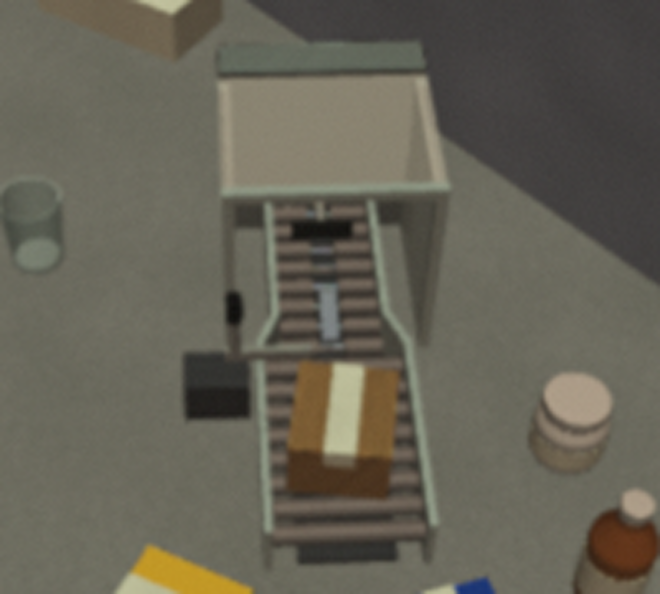

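The crop confirms the carton: brown with a paper strip, on the rollers, before the bolt. The knob is at crop (304,433) and the catch tooth, grey-blue, runs from about crop (345,350) to (290,312).

```bash
python3 - <<'E'
import numpy as np;from h import *
g=dict(np.load('top0.npz'));s=dict(np.load('side0.npz'))
c=lambda p:np.array(p)/3.0+[180,50]
sc=lambda p:np.array(p)/3.3+[240,95]
bar=onz(g,[c((378,170)),c((220,368))],237); print('bar',bar,np.linalg.norm(bar[0]-bar[1]))
rail=onz(g,[c((600,430)),c((505,563))],68);print('rail',rail,np.linalg.norm(rail[0]-rail[1]))
m1=bar.mean(0)[:2];m2=rail.mean(0)[:2];u=m1-m2;print('u',np.arctan2(u[1],u[0]),np.linalg.norm(u))
b=bar[0]-bar[1];print('barnormal yaw',np.arctan2(b[0],-b[1])+np.pi if 0 else np.arctan2(b[0],-b[1]))
sbar=onz(s,[sc((223,190)),sc((447,186))],237);print('side bar',sbar)
srail=onz(s,[sc((266,530)),sc((432,527))],68);print('side rail',srail)
print('knob top z166',onz(g,[c((304,427))],166),'side',onz(s,[sc((234,294))],166))
print('pawl far',onz(g,[c((290,312))],63),onz(s,[sc((328,282))],63),'near',onz(g,[c((338,350))],55))
print('cart top',onz(g,[c((465,349)),c((545,430)),c((472,502)),c((391,424))],120))
print('tub',onz(g,[c((578,220))],80),'bottle',onz(g,[(431,146)],150),'beaker',onz(g,[(170,217)],40))
for n,p in dict(y1=(355,270),y2=(422,282),y3=(478,200),blue=(417,210)).items(): print(n,onz(g,[p],70))
E
```

```text
bar [[ 720.6531501  -105.7434554   237.        ]
 [ 547.36004917   33.27596054  237.        ]] 222.16412140112737
rail [[ 517.19139199 -310.6796736    68.        ]
 [ 391.38580321 -210.42706565   68.        ]] 160.86525904932347
u 0.8953427833941121 287.43321512556275
barnormal yaw 0.8947024028855232
side bar [[ 546.78633783   33.88414086  237.        ]
 [ 720.40595629 -105.74673185  237.        ]]
side rail [[ 391.40413177 -212.88721201   68.        ]
 [ 513.15375071 -313.12525751   68.        ]]
knob top z166 [[509.83445704 -30.18269969 166.        ]] side [[506.69871623 -29.63993892 166.        ]]
pawl far [[651.86252539 -10.38928912  63.        ]] [[658.82247702  -7.16476114  63.        ]] near [[612.7508752  -56.80427088  55.        ]]
cart top [[ 589.58912268 -180.11603848  120.        ]
 [ 508.13283741 -250.62770176  120.        ]
 [ 443.21550236 -179.09281854  120.        ]
 [ 519.8340622  -107.45500771  120.        ]]
tub [[ 730.99990266 -302.65590324   80.        ]] bottle [[ 628.65507097 -449.167966    150.        ]] beaker [[477.6486814  309.92509372  40.        ]]
y1 [[ 299.77453628 -223.68094816   70.        ]]
y2 [[ 259.04160577 -408.45536419   70.        ]]
y3 [[ 485.00440983 -594.2646915    70.        ]]
blue [[ 462.91493448 -413.83825242   70.        ]]
```

Lane yaw is about 0.895 rad, with the origin near (586,-95). The catch face looks to be at station x ≈ 111–115, so an upright tool can't push the carton that far. The moves only offer yaw, so I need to see how the arm behaves at its reach limits. I'll raise it in free space and watch the tilt.

servo_tool --rows '[[[0,0,4.1],0,3],[[0,0,4.1],0,3],[[0,0,4.1],0,3],[[0,0,4.1],0,3],[[0,0,4.1],0,3]]'

```text
clock: 0.57
eef_pos: [273.7, 561.3, 423.7]
tcp_rot: [-3.141, -0.0, 2.688]
contact_force: [0.8, 0.6, 0.8]
opening: 0.353
```

servo_tool --rows '[[[0,0,4.1],0,3],[[0,0,4.1],0,3],[[0,0,4.1],0,3],[[0,0,4.1],0,3],[[0,0,4.1],0,3]]'

```text
clock: 0.98
eef_pos: [273.7, 561.1, 628.9]
tcp_rot: [3.142, 0.0, 2.688]
contact_force: [0.6, 0.8, -0.0]
opening: 0.356
```

servo_tool --rows '[[[1,2,4.1],0,3],[[1,2,4.1],0,3],[[1,2,4.1],0,3],[[1,2,4.1],0,3],[[1,2,4.1],0,3]]'

```text
clock: 1.4
eef_pos: [302.8, 619.2, 747.0]
tcp_rot: [3.129, 0.0, 2.688]
contact_force: [0.7, 1.5, 0.5]
opening: 0.354
```

servo_tool --rows '[[[1,2,4.1],0,3],[[1,2,4.1],0,3],[[1,2,4.1],0,3],[[1,2,4.1],0,3],[[1,2,4.1],0,3]]'

```text
clock: 1.82
eef_pos: [246.6, 502.7, 810.8]
tcp_rot: [-3.008, -0.001, 2.688]
contact_force: [0.2, -0.0, -0.5]
opening: 0.354
```

```bash
python3 -c "
from rig import r
print(r.sense()['qpos'])"
```

```text
[ 1.11191078e+00  5.26469074e-01  5.94468497e-02  6.30298043e-04
  2.68950372e+00 -4.50397284e-03]
```

At the joint limits the tool tilts by 0.13 rad. Now to see whether the tilt persists on the way back.

servo_tool --rows '[[[0,0,-3],0,3],[[0,0,-3],0,3],[[0,0,-3],0,3]]'

```text
clock: 2.07
eef_pos: [247.7, 504.9, 742.7]
tcp_rot: [-3.011, -0.001, 2.688]
contact_force: [1.3, 0.8, 1.2]
opening: 0.349
```

```bash
python3 -c "
from rig import r
print(r.sense()['qpos'])"
```

```text
[ 1.11187054e+00  3.38923459e-01  5.48012284e-01  4.19401695e-04
  2.38557149e+00 -4.80239208e-03]
```

Tilt does persist: the commanded pose re-bases on what was reached. Tilting the tip outward should be possible by asking past the outward reach, so I'll try that in free air.

servo_tool --rows '[[[1.8,3.6,-2],0,3],[[1.8,3.6,-2],0,3],[[1.8,3.6,0],0,3],[[1.8,3.6,0],0,3],[[1.8,3.6,0],0,3]]'

```text
clock: 2.48
eef_pos: [283.6, 575.6, 708.2]
tcp_rot: [-2.846, -0.002, 2.688]
contact_force: [3.1, 4.3, 0.4]
opening: 0.353
```

servo_tool --rows '[[[1.8,3.6,0],0,3],[[1.8,3.6,0],0,3],[[1.8,3.6,0],0,3],[[1.8,3.6,0],0,3],[[1.8,3.6,0],0,3]]'

```text
clock: 2.9
eef_pos: [295.1, 596.8, 664.0]
tcp_rot: [-2.769, -0.003, 2.687]
contact_force: [-0.2, 0.1, -0.8]
opening: 0.351
```

```bash
python3 -c "
from rig import r
print(r.sense()['qpos'])"
```

```text
[ 1.10924060e+00  7.64519215e-01  6.01442076e-02  1.95579144e-04
  2.68981731e+00 -7.54742550e-03]
```

```bash
python3 - <<'E'
import numpy as np
from rig import r
d=[((.35365,1.63414,1.15519),(273.77,561.29,216.16)),((.52647,.05945,2.68950),(246.6,502.7,810.8)),((.33892,.54801,2.38557),(247.7,504.9,742.7)),((.76452,.06014,2.68982),(295.1,596.8,664.0))]
A=[];b=[]
for (q2,q3,q5),p in d:
    s=q2+q3;t=s+q5;R=np.hypot(p[0],p[1])
    A+=[[np.sin(q2),np.sin(s),np.cos(s),np.sin(t),1,0],[np.cos(q2),np.cos(s),-np.sin(s),np.cos(t),0,1]];b+=[R,p[2]]
A=np.array(A);b=np.array(b);x=np.linalg.lstsq(A,b,rcond=None);print(x)
# no e, no a1
B=A[:,[0,1,3,5]];x=np.linalg.lstsq(B,b,rcond=None);print(x,B@x[0]-b)
E
```

```text
(array([ 5.68303120e+02,  4.94299013e+02,  5.85733674e+01,  3.57618833e+02,
       -4.43784753e-02,  2.94391926e+02]), array([0.00130193]), np.int32(6), array([3.83729728, 2.76404287, 1.00401899, 0.76300173, 0.19375266,
       0.08631783]))
(array([544.69035903, 503.7167619 , 179.02495111,  92.43394674]), array([2123.03885361]), np.int32(4), array([3.61429186, 1.62068061, 0.54029553, 0.13553392])) [ 24.44773012   4.21917499 -31.57774111  -5.15979345 -14.21454764
   4.19157829  15.9241098   -3.25095983]
```

```bash
cat > kin.py <<'E'
import numpy as np
from scipy.spatial.transform import Rotation as Ro
from scipy.optimize import least_squares
lo=np.array([-2.63,-.92,.06,-1.3,0,-3.02]);hi=np.array([2.63,2.1,2.66,4.44,2.69,3.02])
S4=1
def fk(q,s4=None):
    s4=S4 if s4 is None else s4
    z=Ro.from_euler
    A=z('z',q[0])*z('y',q[1]);p=np.array([0,0,294.4])+A.apply([0,0,568.3])
    A=A*z('y',q[2]);p=p+A.apply([58.57,0,494.3])
    A=A*z('z',s4*q[3])*z('y',q[4])
    p=p+A.apply([0,0,357.6]);return p,A*z('z',np.pi/2+q[5])
def ik(p,R,q0,s4=None):
    def f(q):
        P,A=fk(q,s4);return np.r_[(P-p)/300,(A*R.inv()).as_rotvec()]
    s=least_squares(f,np.clip(q0,lo+1e-3,hi-1e-3),bounds=(lo,hi));return s.x,np.abs(s.fun).max()
E
python3 - <<'E'
from kin import *
print(fk([1.11460200e+00,  3.53645504e-01,  1.63414173e+00,0,1.15519492e+00, -2.38702775e-03])[0])
th=.895;ux=np.array([np.cos(th),np.sin(th),0]);uy=np.array([-ux[1],ux[0],0]);O=np.array([586,-95,0]);t=.7
zt=ux*np.sin(t)-np.array([0,0,np.cos(t)])
rng=np.random.default_rng(0)
for s4 in(1,-1):
  for nm,y in(('lat+',uy),('lat-',-uy),('in+',np.cross(zt,uy)),('in-',-np.cross(zt,uy))):
    R=Ro.from_matrix(np.c_[np.cross(y,zt),y,zt])
    for sx in(-130,119):
      sols=[]
      for k in range(12):
        q0=rng.uniform(lo,hi);q0[0]=-.1;q0[1]=.5;q0[2]=1.5
        q,e=ik(O+ux*sx+[0,0,85],R,q0,s4)
        if e<1e-3 and not any(np.abs(q-s).max()<.05 for s in sols): sols.append(q)
      print(s4,nm,sx,[s.round(2).tolist() for s in sols])
E
```

```text
[275.13143792 560.67138494 216.18371739]
1 lat+ -130 [[-0.81, 0.51, 2.0, 0.89, 0.97, 2.36]]
1 lat+ 119 [[-0.34, 0.53, 1.94, 1.11, 0.75, 2.6]]
1 lat- -130 [[-0.81, 0.51, 2.0, 0.89, 0.97, -0.78]]
1 lat- 119 [[-0.34, 0.53, 1.94, 1.11, 0.75, -0.54]]
1 in+ -130 [[-0.81, 0.51, 2.0, 0.89, 0.97, -2.35]]
1 in+ 119 [[-0.34, 0.53, 1.94, 1.11, 0.75, -2.11]]
1 in- -130 [[-0.81, 0.51, 2.0, 0.89, 0.97, 0.79]]
1 in- 119 [[-0.34, 0.53, 1.94, 1.11, 0.75, 1.03]]
-1 lat+ -130 [[-0.81, 0.51, 2.0, -0.89, 0.97, 2.36]]
-1 lat+ 119 [[-0.34, 0.53, 1.94, -1.11, 0.75, 2.6]]
-1 lat- -130 [[-0.81, 0.51, 2.0, -0.89, 0.97, -0.78]]
-1 lat- 119 [[-0.34, 0.53, 1.94, -1.11, 0.75, -0.54]]
-1 in+ -130 [[-0.81, 0.51, 2.0, -0.89, 0.97, -2.35]]
-1 in+ 119 [[-0.34, 0.53, 1.94, -1.11, 0.75, -2.11]]
-1 in- -130 [[-0.81, 0.51, 2.0, -0.89, 0.97, 0.79]]
-1 in- 119 [[-0.34, 0.53, 1.94, -1.11, 0.75, 1.03]]
```

```bash
python3 - <<'E'
from kin import *
th=.895;ux=np.array([np.cos(th),np.sin(th),0]);uy=np.array([-ux[1],ux[0],0]);t=.7
zt=ux*np.sin(t)-np.array([0,0,np.cos(t)])
for nm,y,q0 in(('lat+',uy,[-.5,.5,1.9,.89,.97,2.36]),('lat-',-uy,[-.5,.5,1.9,.89,.97,-.78])):
  R=Ro.from_matrix(np.c_[np.cross(y,zt),y,zt])
  for sgn in(1,-1):
    q=np.array(q0);print(nm,sgn)
    for ps in np.arange(0,3.6,.2):
        q,e=ik(np.array([500,-100,350]),Ro.from_euler('z',sgn*ps)*R,q,1)
        if e>1e-3 or round(ps/.2)%3==0: print(round(sgn*ps,2),q.round(2),round(e,3), 'tip rel',round(((th+sgn*ps-q[0]+np.pi)%(2*np.pi))-np.pi,2))
        if e>.05:break
E
```

```text
lat+ 1
0.0 [-0.67  0.03  1.93  0.74  1.28  2.89] 0.0 tip rel 1.56
0.6 [-0.6   0.25  1.67  0.59  1.62  2.53] 0.0 tip rel 2.09
1.2 [-0.45  0.41  1.44  0.39  1.88  2.17] 0.0 tip rel 2.55
1.8 [-0.27  0.49  1.31  0.12  2.03  1.76] 0.0 tip rel 2.97
2.4 [-0.09  0.48  1.33 -0.17  2.01  1.31] 0.0 tip rel -2.9
3.0 [ 0.09  0.39  1.48 -0.43  1.84  0.91] 0.0 tip rel -2.47
lat+ -1
-0.0 [-0.67  0.03  1.93  0.74  1.28  2.89] 0.0 tip rel 1.56
-0.2 [-0.66 -0.05  2.01  0.78  1.14  3.02] 0.012 tip rel 1.36
-0.4 [-0.69 -0.11  2.12  0.89  1.01  3.02] 0.081 tip rel 1.19
lat- 1
0.0 [-0.67  0.03  1.93  0.74  1.28 -0.25] 0.0 tip rel 1.56
0.6 [-0.6   0.25  1.67  0.59  1.62 -0.62] 0.0 tip rel 2.09
1.2 [-0.45  0.41  1.44  0.39  1.88 -0.97] 0.0 tip rel 2.55
1.8 [-0.27  0.49  1.31  0.12  2.03 -1.38] 0.0 tip rel 2.97
2.4 [-0.09  0.48  1.33 -0.17  2.01 -1.83] 0.0 tip rel -2.9
3.0 [ 0.09  0.39  1.48 -0.43  1.84 -2.23] 0.0 tip rel -2.47
lat- -1
-0.0 [-0.67  0.03  1.93  0.74  1.28 -0.25] 0.0 tip rel 1.56
-0.6 [-0.54 -0.21  2.13  0.7   0.83  0.36] 0.0 tip rel 0.83
-1.2 [-0.11 -0.3   2.2  -0.24  0.57  1.92] 0.0 tip rel -0.2
-1.8 [ 0.21 -0.13  2.06 -0.74  1.    3.02] 0.01 tip rel -1.11
-2.0 [ 0.17 -0.08  1.96 -0.65  1.12  3.02] 0.068 tip rel -1.27
```

My fitted kinematics match the readings: L 568/494+59/358, base 294. Plan:
1. Bring the tool upright.
2. Yaw by -π/2 so the jaws lie across the tilt plane.
3. Build about 0.7 rad of tilt at the outward limit.
4. Yaw the tip round to the lane direction.

First, untilt by driving up against the limit.

servo_tool --rows '[[[0,0,4.1],0,3],[[0,0,4.1],0,3],[[0,0,4.1],0,3],[[0,0,4.1],0,3],[[0,0,4.1],0,3]]'

```text
clock: 3.32
eef_pos: [270.2, 546.3, 751.1]
tcp_rot: [-2.905, -0.002, 2.687]
contact_force: [0.2, -1.0, -0.0]
opening: 0.348
```

```bash
python3 -c "
from rig import r
print(r.sense()['qpos'])"
```

```text
[ 1.10901184e+00  6.28441672e-01  5.94847403e-02  3.48235167e-04
  2.68981271e+00 -7.54089108e-03]
```

servo_tool --rows '[[[-1,-2,4.1],0,3],[[-1,-2,4.1],0,3],[[-1,-2,4.1],0,3],[[-1,-2,4.1],0,3],[[-1,-2,4.1],0,3]]'

```text
clock: 3.73
eef_pos: [233.5, 473.4, 843.4]
tcp_rot: [-3.067, -0.001, 2.688]
contact_force: [1.3, 0.1, -0.2]
opening: 0.352
```

servo_tool --rows '[[[-1,-2,4.1],0,3],[[-1,-2,4.1],0,3]]'

```text
clock: 3.9
eef_pos: [217.7, 441.9, 875.2]
tcp_rot: [-3.13, -0.0, 2.688]
contact_force: [0.0, -0.4, -0.4]
opening: 0.353
```

```bash
python3 -c "
from rig import r
print(r.sense()['qpos'])"
```

```text
[ 1.10967987e+00  4.04242574e-01  5.95463389e-02  7.25891239e-04
  2.68978641e+00 -6.52561214e-03]
```

servo_tool --rows '[[[0,0,-4],-0.12,3],[[0,0,-4],-0.12,3],[[0,0,-4],-0.12,3],[[0,0,0],-0.12,3],[[0,0,0],-0.12,3]]'

```text
clock: 4.32
eef_pos: [219.9, 446.0, 806.7]
tcp_rot: [-3.12, 0.004, 2.23]
contact_force: [-0.7, -0.6, 0.8]
opening: 0.351
```

servo_tool --rows '[[[0,0,0],-0.12,3],[[0,0,0],-0.12,3],[[0,0,0],-0.12,3],[[0,0,0],-0.12,3],[[0,0,0],-0.12,3]]'

```text
clock: 4.73
eef_pos: [220.2, 446.7, 810.1]
tcp_rot: [-3.128, 0.0, 1.629]
contact_force: [0.1, -0.2, -0.1]
opening: 0.354
```

servo_tool --rows '[[[0,0,0],-0.12,3],[[0,0,0],-0.12,3],[[0,0,0],-0.12,3],[[0,0,0],0,3]]'

```text
clock: 5.07
eef_pos: [220.2, 446.7, 810.1]
tcp_rot: [-3.128, 0.0, 1.27]
contact_force: [-1.2, -0.4, -0.4]
opening: 0.35
```

```bash
python3 -c "
from rig import r
print(r.sense()['qpos'])"
```

```text
[1.10050248 0.20389841 0.55913184 0.01869618 2.38103744 1.41511558]
```

servo_tool --rows '[[[1.8,3.6,0],-0.08,3],[[1.8,3.6,0],-0.08,3],[[1.8,3.6,0],0,3],[[1.8,3.6,0],0,3],[[1.8,3.6,0],0,3]]'

```text
clock: 5.48
eef_pos: [294.7, 595.8, 769.0]
tcp_rot: [-3.128, -0.015, 1.126]
contact_force: [0.9, 1.1, -0.5]
opening: 0.349
```

servo_tool --rows '[[[1.8,3.6,0],0,3],[[1.8,3.6,0],0,3],[[1.8,3.6,0],0,3],[[1.8,3.6,0],0,3],[[1.8,3.6,0],0,3]]'

```text
clock: 5.9
eef_pos: [349.7, 706.5, 687.6]
tcp_rot: [-3.129, -0.1, 1.125]
contact_force: [0.2, 1.0, 0.9]
opening: 0.351
```

```bash
python3 -c "
from rig import r
print(r.sense()['qpos'])"
```

```text
[1.10255074 0.70496395 0.05971603 0.01935236 2.27668798 1.56060394]
```

servo_tool --rows '[[[-1.5,-3,1],0,3],[[-1.5,-3,1],0,3],[[-1.5,-3,1],0,3],[[-0.5,-1,4.1],0,3],[[0.5,1,4.1],0,3]]'

```text
clock: 6.32
eef_pos: [302.2, 611.7, 772.1]
tcp_rot: [-3.129, -0.096, 1.125]
contact_force: [0.5, 0.8, 4.0]
opening: 0.353
```

servo_tool --rows '[[[0.5,1,4.1],0,3],[[0.5,1,4.1],0,3],[[0.5,1,4.1],0,3],[[0.5,1,4.1],0,3]]'

```text
clock: 6.65
eef_pos: [291.1, 590.0, 827.2]
tcp_rot: [-3.129, -0.195, 1.122]
contact_force: [-0.1, 0.2, 0.3]
opening: 0.354
```

```bash
python3 -c "
from rig import r
print(r.sense()['qpos'])"
```

```text
[1.1010974  0.50554546 0.0584517  0.0243332  2.38265846 1.56829855]
```

servo_tool --rows '[[[-1.8,-3.6,1],0,3],[[-1.8,-3.6,1],0,3],[[-1.8,-3.6,1],0,3],[[-1.8,-3.6,1],0,3],[[-1.2,-2.4,3],0,3]]'

```text
clock: 7.07
eef_pos: [207.2, 422.2, 892.5]
tcp_rot: [-3.128, -0.183, 1.121]
contact_force: [1.1, 2.9, 0.5]
opening: 0.353
```

servo_tool --rows '[[[-1,-2,4.1],0,3],[[-0.5,-1,4.1],0,3],[[0,0,4.1],0,3],[[0,0,4.1],0,3]]'

```text
clock: 7.4
eef_pos: [169.8, 346.2, 951.5]
tcp_rot: [-3.128, -0.163, 1.121]
contact_force: [0.5, -0.0, -0.5]
opening: 0.349
```

```bash
python3 -c "
from rig import r
print(r.sense()['qpos'])"
```

```text
[1.09461502 0.23127358 0.05905426 0.03993492 2.68850077 1.58068325]
```

servo_tool --rows '[[[1.8,3.6,0],0,3],[[1.8,3.6,0],0,3],[[1.8,3.6,0],0,3],[[1.8,3.6,0],0,3]]'

```text
clock: 7.73
eef_pos: [201.9, 406.9, 905.9]
tcp_rot: [-3.129, -0.053, 1.122]
contact_force: [0.8, -0.6, 0.4]
opening: 0.352
```

```bash
python3 -c "
from rig import r
print(r.sense()['qpos'])"
```

```text
[1.09594361 0.34020352 0.0582184  0.03191417 2.69005201 1.57332325]
```

Now it slides along the clamp, with q5 at its maximum and the tilt heading inward. Continuing outward.

servo_tool --rows '[[[1.8,3.6,0],0,3],[[1.8,3.6,0],0,3],[[1.8,3.6,0],0,3],[[1.8,3.6,0],0,3],[[1.8,3.6,0],0,3]]'

```text
clock: 8.15
eef_pos: [236.2, 472.7, 843.2]
tcp_rot: [-3.129, 0.074, 1.123]
contact_force: [-0.4, 0.4, 0.2]
opening: 0.352
```

servo_tool --rows '[[[1.8,3.6,-1],0,3],[[1.8,3.6,-1],0,3],[[1.8,3.6,-1],0,3],[[1.8,3.6,-1],0,3],[[1.8,3.6,-1],0,3]]'

```text
clock: 8.57
eef_pos: [269.2, 536.6, 763.6]
tcp_rot: [-3.127, 0.214, 1.125]
contact_force: [0.5, 0.8, 0.4]
opening: 0.352
```

```bash
python3 -c "
from rig import r
print(r.sense()['qpos'])"
```

```text
[1.09818782 0.60826851 0.05831347 0.01978235 2.68926924 1.56231994]
```

servo_tool --rows '[[[1.8,3.6,-1.5],0,3],[[1.8,3.6,-1.5],0,3],[[1.8,3.6,-1.5],0,3],[[1.8,3.6,-1.5],0,3],[[1.8,3.6,-1.5],0,3]]'

```text
clock: 8.98
eef_pos: [296.0, 588.9, 676.7]
tcp_rot: [-3.125, 0.352, 1.127]
contact_force: [0.5, -0.9, 0.5]
opening: 0.351
```

servo_tool --rows '[[[1.8,3.6,-2],0,3],[[1.8,3.6,-2],0,3],[[1.8,3.6,-2],0,3],[[1.8,3.6,-2],0,3],[[1.8,3.6,-2],0,3]]'

```text
clock: 9.4
eef_pos: [316.6, 629.4, 584.8]
tcp_rot: [-3.122, 0.486, 1.13]
contact_force: [0.7, -0.3, 0.3]
opening: 0.35
```

servo_tool --rows '[[[1.8,3.6,-2],0,3],[[1.8,3.6,-2],0,3],[[1.8,3.6,-2],0,3],[[1.8,3.6,-2],0,3],[[1.8,3.6,-2],0,3]]'

```text
clock: 9.82
eef_pos: [330.1, 656.1, 497.5]
tcp_rot: [-3.118, 0.608, 1.133]
contact_force: [0.5, 0.3, 0.4]
opening: 0.351
```

```bash
python3 -c "
from rig import r
print(r.sense()['qpos'])"
```

```text
[1.100219   1.00150816 0.05898191 0.01103221 2.68901401 1.55406657]
```

servo_tool --rows '[[[1.8,3.6,-2],0,3],[[1.8,3.6,-2],0,3],[[1.8,3.6,-2],0,3],[[1.8,3.6,-2],0,3]]'

```text
clock: 10.15
eef_pos: [336.7, 669.4, 433.1]
tcp_rot: [-3.115, 0.694, 1.135]
contact_force: [1.0, 0.4, -0.0]
opening: 0.352
```

servo_tool --rows '[[[0,-3,1],-0.1,3],[[0,-3,1],-0.1,3],[[0,-3,1],-0.1,3],[[0,-3,1],-0.1,3],[[0,0,0],0,3]]'

```text
clock: 10.57
eef_pos: [340.2, 559.7, 473.8]
tcp_rot: [-3.118, 0.693, 0.775]
contact_force: [0.4, -0.1, 0.6]
opening: 0.348
```

```bash
python3 - <<'E'
from rig import r
from kin import *
s=r.sense();q=s['qpos'];print(q)
for s4 in(1,-1):
    p,R=fk(q,s4);print(s4,p,R.as_euler('xyz'))
print(s['eef_pos'],s['tcp_rot'])
E
```

```text
[0.94936885 0.73188566 0.65713035 0.20498528 2.42464823 1.86118665]
1 [341.28057727 558.75828318 473.92658621] [-3.11820014  0.69318624  0.77517671]
-1 [419.05591767 503.06598903 473.92658621] [2.69775698 0.55194798 0.42360361]
[340.21216142 559.72780271 473.83115147] [-3.11820014  0.69318624  0.77517671]
```

```bash
python3 - <<'E'
from rig import r
from kin import *
q=r.sense()['qpos'];p0,R0=fk(q)
for k in range(1,26):
    p=p0+np.array([5.2,-25.6,-4.8])*k; R=Ro.from_euler('z',-.121*k)*R0
    q1,e=ik(p,R,q); 
    if k%4==0 or e>1e-3: print(k,p.round(),q1.round(2),round(e,4),np.abs(q1-q).max().round(2))
    q=q1
O=np.array([586,-95,0]);th=.895;ux=np.array([np.cos(th),np.sin(th),0]);uy=np.array([-ux[1],ux[0],0])
for x,y,z in((-60,100,150),(0,100,150),(0,170,150),(-60,170,200),(-130,0,200),(-140,0,85),(0,0,85),(110,0,85)):
    q,e=ik(O+ux*x+uy*y+[0,0,z],R,q);print((x,y,z),q.round(2),round(e,4))
E
```

```text
4 [362. 456. 455.] [0.72 0.52 1.05 0.36 2.18 2.12] 0.0 0.09
8 [383. 354. 436.] [0.46 0.35 1.35 0.46 1.98 2.3 ] 0.0 0.07
12 [404. 252. 416.] [0.18 0.2  1.58 0.54 1.81 2.44] 0.0 0.07
16 [424. 149. 397.] [-0.12  0.09  1.75  0.6   1.66  2.56] 0.0 0.07
20 [445.  47. 378.] [-0.41  0.01  1.88  0.66  1.51  2.69] 0.0 0.07
24 [466. -56. 359.] [-0.63 -0.04  1.97  0.72  1.32  2.85] 0.0 0.05
(-60, 100, 150) [-0.67  0.25  2.21  0.94  0.91  2.47] 0.0
(0, 100, 150) [-0.52  0.26  2.2   1.01  0.83  2.54] 0.0
(0, 170, 150) [-0.49  0.16  2.33  1.06  0.79  2.51] 0.0
(-60, 170, 200) [-0.66  0.04  2.3   0.88  0.98  2.58] 0.0
(-130, 0, 200) [-0.81  0.3   1.96  0.79  1.11  2.57] 0.0
(-140, 0, 85) [-0.82  0.5   2.02  0.9   0.95  2.34] 0.0
(0, 0, 85) [-0.55  0.49  2.02  1.05  0.82  2.46] 0.0
(110, 0, 85) [-0.35  0.52  1.97  1.13  0.72  2.58] 0.0
```

servo_tool --rows '[[[0.5,-2.6,-0.5],-0.121,5],[[0.5,-2.6,-0.5],-0.121,5],[[0.5,-2.6,-0.5],-0.121,5],[[0.5,-2.6,-0.5],-0.121,5],[[0.5,-2.6,-0.5],-0.121,5]]'

```text
clock: 10.98
eef_pos: [364.0, 434.7, 445.1]
tcp_rot: [-3.117, 0.692, 0.177]
contact_force: [0.9, 0.1, -0.1]
opening: 0.58
```

servo_tool --rows '[[[0.5,-2.6,-0.5],-0.121,5],[[0.5,-2.6,-0.5],-0.121,5],[[0.5,-2.6,-0.5],-0.121,5],[[0.5,-2.6,-0.5],-0.121,5],[[0.5,-2.6,-0.5],-0.121,5]]'

```text
clock: 11.4
eef_pos: [389.2, 304.5, 420.3]
tcp_rot: [-3.116, 0.691, -0.428]
contact_force: [0.6, -1.6, 0.4]
opening: 0.583
```

servo_tool --rows '[[[0.5,-2.6,-0.5],-0.121,5],[[0.5,-2.6,-0.5],-0.121,5],[[0.5,-2.6,-0.5],-0.121,5],[[0.5,-2.6,-0.5],-0.121,5],[[0.5,-2.6,-0.5],-0.121,5]]'

```text
clock: 11.82
eef_pos: [414.2, 174.2, 395.5]
tcp_rot: [-3.116, 0.691, -1.033]
contact_force: [0.6, 0.2, 0.2]
opening: 0.584
```

servo_tool --rows '[[[0.5,-2.6,-0.5],-0.121,5],[[0.5,-2.6,-0.5],-0.121,5],[[0.5,-2.6,-0.5],-0.121,5],[[0.5,-2.6,-0.5],-0.121,5],[[0.5,-2.6,-0.5],-0.121,5]]'

```text
clock: 12.23
eef_pos: [439.1, 44.0, 370.6]
tcp_rot: [-3.115, 0.691, -1.638]
contact_force: [0.2, 0.2, -0.0]
opening: 0.583
```

servo_tool --rows '[[[0.5,-2.6,-0.5],-0.121,5],[[0.5,-2.6,-0.5],-0.121,5],[[0.5,-2.6,-0.5],-0.121,5],[[0.5,-2.6,-0.5],-0.121,5],[[0.5,-2.6,-0.5],-0.121,5]]'

```text
clock: 12.65
eef_pos: [463.8, -86.1, 345.7]
tcp_rot: [-3.115, 0.691, -2.243]
contact_force: [0.6, 0.1, -0.7]
opening: 0.581
```

Orientation is set: tilt 0.69, yaw -2.243. Now a wrist picture to refine the knob and carton.

```bash
cat >> h.py <<'E'
from scipy.spatial.transform import Rotation as Ro
def wristT(s,g):
    T=np.eye(4);T[:3,:3]=Ro.from_euler('xyz',s['tcp_rot']).as_matrix();T[:3,3]=s['eef_pos'];return T@g['hand_eye']
O=np.array([586,-95.,0]);TH=.895
def setS(o,th):
    global O,TH;O=np.array([*o,0.]);TH=th
def stn(P):
    P=np.atleast_2d(P)-O;c,s_=np.cos(TH),np.sin(TH);return np.c_[P[:,0]*c+P[:,1]*s_,-P[:,0]*s_+P[:,1]*c,P[:,2]]
def wld(P):
    P=np.atleast_2d(np.asarray(P,float));c,s_=np.cos(TH),np.sin(TH);return np.c_[P[:,0]*c-P[:,1]*s_,P[:,0]*s_+P[:,1]*c,P[:,2]]+O
def shot(n,tag):
    from rig import r,eyes
    s=r.sense();g=eyes.grab_frame(n);cv2.imwrite(f"pics/{n}{tag}.png",cv2.cvtColor(g["frame"],cv2.COLOR_RGB2BGR))
    return s,g,(wristT(s,g) if n=='wrist' else None)
E
python3 - <<'E'
from h import *
s,g,T=shot('wrist','1');print(T[:3,3]);np.savez('w1.npz',T=T,**g)
E
```

```text
[ 364.15182862 -205.79091449  419.59531749]
```

View pics/wrist1.png

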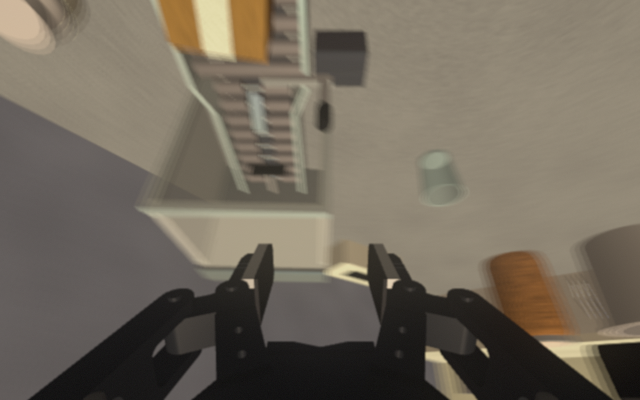

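servo_tool --rows '[[[0,0,-3.5],0,5],[[0,0,-3.5],0,5],[[0,0,-3.5],0,5],[[0,0,0],0,5],[[0,0,0],0,5]]'

```text
clock: 13.12
eef_pos: [463.3, -83.6, 240.2]
tcp_rot: [-3.121, 0.692, -2.24]
contact_force: [0.0, -0.7, 0.8]
opening: 0.588
```

```bash

python3 - <<'E'
from h import *
s,g,T=shot('wrist','2');print(s['eef_pos'],stn(s['eef_pos']));np.savez('w2.npz',T=T,**g)
for P in([5,100,166],[5,100,132]): print(proj(g,wld(P),T))
E
```

```text
[463.31923476 -83.6425304  240.24306228] [[-67.87792614 102.82095806 240.24306228]]
[[319.89194042 206.48087811]]
[[320.46744597 177.91875271]]
```

View pics/wrist2.png

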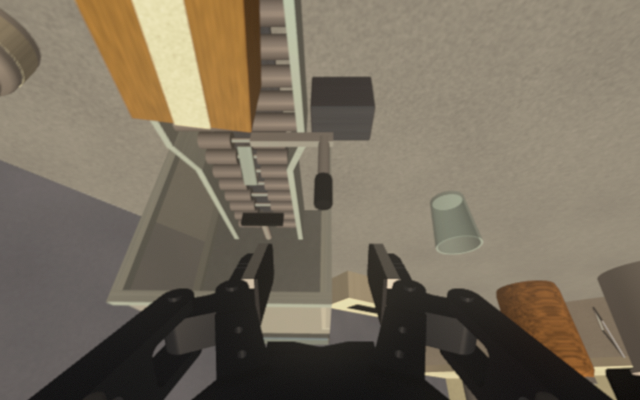

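The knob is at (323,173–210) and was predicted at (320,178–206), so the station estimate holds. Now going down behind the knob and straddling it.

servo_tool --rows '[[[0,0,-3],0,5],[[0,0,-3],0,5],[[0,0,-2.7],0,5],[[1.5,1.8,0],0,5],[[1.5,1.8,0],0,5]]'

```text
clock: 13.58
eef_pos: [495.4, -48.9, 154.7]
tcp_rot: [-3.115, 0.693, -2.239]
contact_force: [0.3, -0.6, 0.8]
opening: 0.584
```

servo_tool --rows '[[[1.5,1.8,0],0,5],[[0,0,0],0,5]]'

```text
clock: 13.75
eef_pos: [512.3, -28.8, 156.7]
tcp_rot: [-3.111, 0.694, -2.232]
contact_force: [0.0, -0.5, 0.4]
opening: 0.586
```

```bash

python3 - <<'E'
from h import *
s,g,T=shot('wrist','3');print(s['eef_pos'],stn(s['eef_pos']),s['contact_force'])
E
```

```text
[512.33922988 -28.75978972 156.66713349] [[  5.60501586  98.9052997  156.66713349]] [ 0.043423   -0.45171807  0.37360301]
```

View pics/wrist3.png

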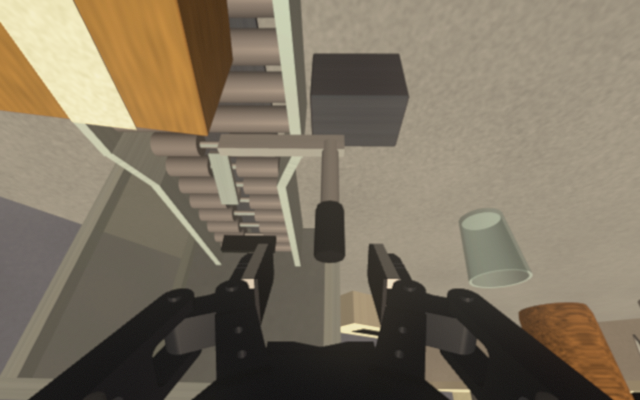

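The knob stands between the pads. Pushing it towards station +y with the inner pad.

servo_tool --rows '[[[-1.2,0.9,-0.4],0,5],[[-1.2,0.9,0],0,5],[[-1.2,0.9,0],0,5],[[-1.2,0.9,0],0,5]]'

```text
clock: 14.13
eef_pos: [461.5, 5.3, 151.4]
tcp_rot: [-3.112, 0.693, -2.235]
contact_force: [-0.4, -0.3, 0.5]
opening: 0.589
```

servo_tool --rows '[[[-1,0.8,0],0,5],[[-0.8,0.6,0],0,5],[[0,0,0],0,5]]'

```text
clock: 14.38
eef_pos: [441.6, 20.5, 150.3]
tcp_rot: [-3.115, 0.692, -2.237]
contact_force: [-0.3, 0.1, -0.7]
opening: 0.582
```

```bash

python3 - <<'E'
from h import *
s,g,T=shot('wrist','4');print(s['eef_pos'],stn(s['eef_pos']),s['contact_force'])
E
```

```text
[441.63094957  20.52744829 150.33257909] [[-1.69993271e-01  1.84902637e+02  1.50332579e+02]] [-0.26424379  0.13768258 -0.72083671]
```

View pics/wrist4.png

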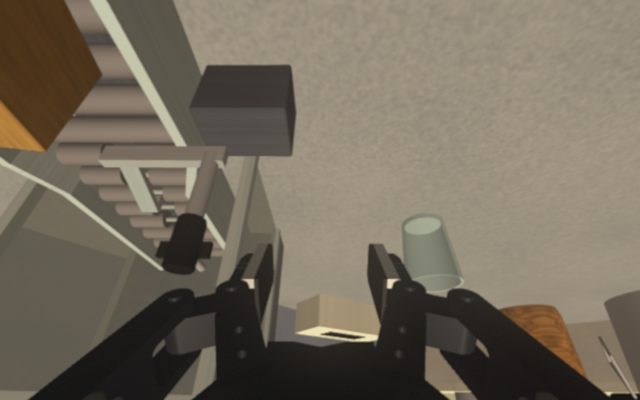

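The knob did not move (it is still at image (185,245)), so the fingers passed clear of it. Triangulating the knob and the fingertips to see why.

```bash

python3 - <<'E'
from h import *
s,g,T=shot('wrist','5')
o,d=ray(g,[(179,262),(198,217)],T);print('cam',o)
print('knob top',stn(onz(g,[(179,262)],166,T)),'bottom',stn(onz(g,[(198,217)],132,T)))
D=g['depth'];print('depth knob',D[240,188],D[258,180],'pads',D[275,245],D[255,262],D[250,268],D[275,395])
K,_=cam(g);
for u,v in((188,240),(180,258),(268,248),(262,275),(372,248)):
    z=D[v,u];p=T[:3,:3]@(z*np.array([(u-K[0,2])/K[0,0],(v-K[1,2])/K[0,0],1]))+T[:3,3];print((u,v),z,stn(p))
print(proj(g,[s['eef_pos']],T))
E
```

```text
cam [ 343.69230054 -100.5166133   224.22382462]
knob top [[ -9.53693507 107.83120168 166.        ]] bottom [[  0.67003921 105.68116111 132.        ]]
depth knob 168.19746 161.41641 pads 118.576485 135.41588 140.91037 118.250725
(188, 240) 168.19746 [[ -4.59545199 106.51341664 150.5743615 ]]
(180, 258) 161.41641 [[ -5.20724769 105.40805731 161.93351173]]
(268, 248) 141.70102 [[-25.95324728 157.89657481 164.57150549]]
(262, 275) 124.25767 [[-35.58940763 158.90533545 181.54713725]]
(372, 248) 141.63301 [[-25.60225317 208.41940437 163.50734596]]
[[321.51367372 245.31375853]]
```

```bash

python3 - <<'E'
from h import *
s,g,T=shot('wrist','6')
D=g['depth'];K,_=cam(g);H=g['hand_eye']
for u,v in((268,246),(250,290),(320,350),(320,380),(230,320),(235,390),(175,300),(170,335),(210,300),(190,325),(300,395)):
    z=D[v,u];p=H[:3,:3]@(z*np.array([(u-K[0,2])/K[0,0],(v-K[1,2])/K[0,0],1]))+H[:3,3];print((u,v),z.round(1),p.round(1))
E
```

```text
(268, 246) 145.9 [ 10.2 -26.9 -22.8]
(250, 290) 115.3 [  6.7 -28.5 -55.7]
(320, 350) 81.8 [  9.8  -0.7 -89.8]
(320, 380) 71.3 [  10.9   -0.7 -100.5]
(230, 320) 83.6 [ 16.6 -26.6 -85.8]
(235, 390) 58.7 [  19.9  -17.8 -110.9]
(175, 300) 100.3 [ 12.  -50.6 -69.9]
(170, 335) 99.8 [  0.8 -52.1 -73.7]
(210, 300) 107.6 [  7.6 -41.4 -63.6]
(190, 325) 99.3 [  4.5 -45.  -73.2]
(300, 395) 66.9 [  11.4   -5.3 -104.9]
```

Depth in the wrist view puts the visible fingertips about 25 mm behind the reported TCP, and the knob triangulates to (3,102), as it should. So the tips skimmed over the knob top. I'll come back, going lower and further forward.

servo_tool --rows '[[[0,0,3.5],0,5],[[2.5,-1.3,0],0,5],[[2.5,-1.3,0],0,5],[[2.6,-1.2,0],0,5],[[0,0,0],0,5]]'

```text
clock: 14.95
eef_pos: [524.6, -21.7, 186.3]
tcp_rot: [-3.108, 0.692, -2.235]
contact_force: [-0.3, -1.0, -0.6]
opening: 0.59
```

```bash

python3 - <<'E'
from h import *
s,g,T=shot('wrist','7');print(s['eef_pos'],stn(s['eef_pos']),s['contact_force'])
s,g,T=shot('side','7');cv2.imwrite('pics/side7c.png',cv2.resize(cv2.cvtColor(g['frame'][95:275,240:440],4),None,fx=3.3,fy=3.3))
E
```

```text
[524.60337397 -21.6746107  186.28672844] [[ 18.80438977  93.76861591 186.28672844]] [-0.27356199 -1.04708614 -0.55740273]
```

View pics/wrist7.png

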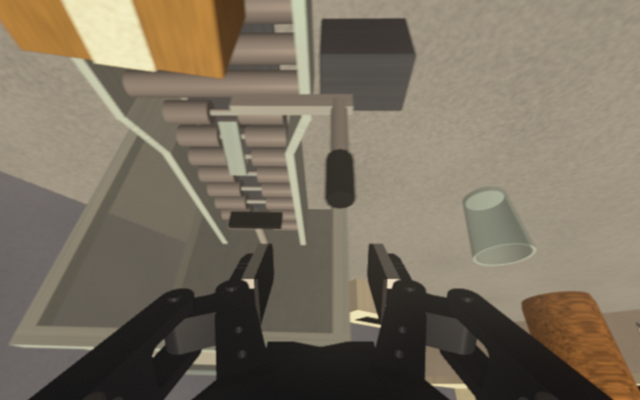

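View pics/side7c.png

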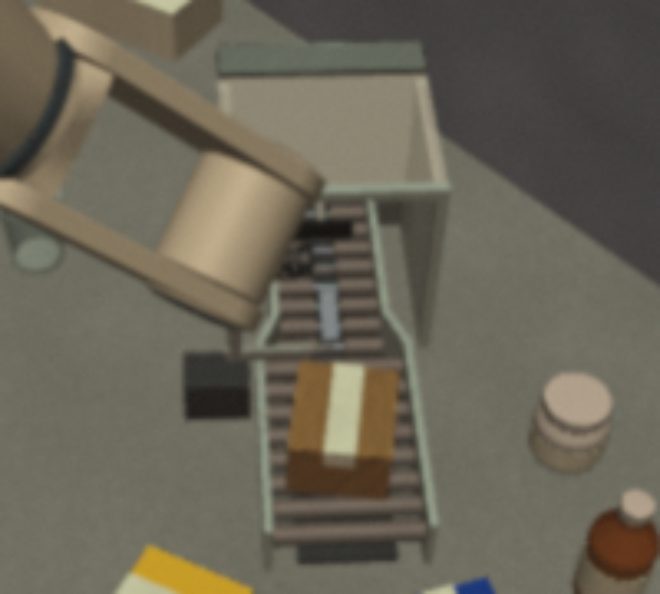

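servo_tool --rows '[[[-0.6,0.5,-2],0,5],[[0,0,-2],0,5],[[0,0,-2],0,5],[[0,0,0],0,5]]'

```text
clock: 15.38
eef_pos: [510.2, -12.1, 121.6]
tcp_rot: [-3.123, 0.69, -2.242]
contact_force: [-1.5, 0.5, -0.4]
opening: 0.586
```

```bash

python3 - <<'E'
from h import *
s,g,T=shot('wrist','8');print(s['eef_pos'],stn(s['eef_pos']),s['contact_force'])
E
```

```text
[510.1630316  -12.14249331 121.58372573] [[ 17.20872845 110.99762095 121.58372573]] [-1.50304764  0.53779899 -0.41169327]
```

View pics/wrist8.png

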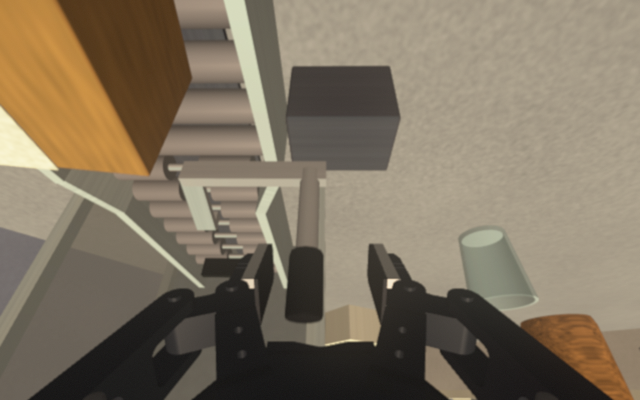

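The knob (305,285) is now well between the pads. Pushing towards +y.

servo_tool --rows '[[[-1.1,0.9,0],0,5],[[-1.1,0.9,0],0,5],[[-1.1,0.9,0],0,5],[[-1.1,0.9,0],0,5],[[0,0,0],0,5]]'

```text
clock: 15.85
eef_pos: [467.2, 23.9, 125.6]
tcp_rot: [-3.117, 0.692, -2.238]
contact_force: [-0.1, -0.1, 0.4]
opening: 0.584
```

```bash

python3 - <<'E'
from h import *
s,g,T=shot('wrist','9');print(s['eef_pos'],stn(s['eef_pos']),s['contact_force'])
E
```

```text
[467.15280449  23.90048204 125.55859844] [[ 18.42607878 167.10015001 125.55859844]] [-0.123287   -0.05031123  0.3982919 ]
```

View pics/wrist9.png

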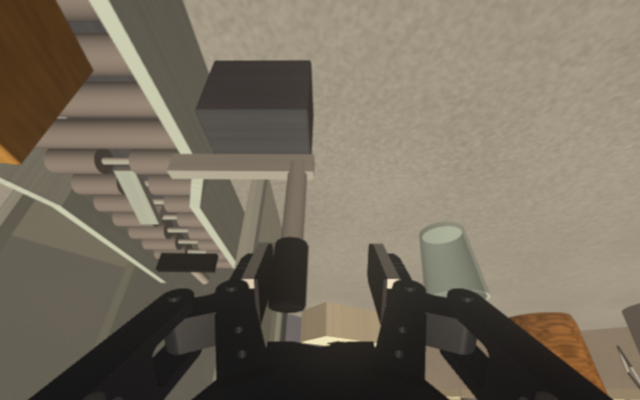

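The bolt is moving, at about 48 mm. A bit more.

servo_tool --rows '[[[-0.5,0.4,0],0,5],[[-0.4,0.3,0],0,5],[[0,0,0],0,5]]'

```text
clock: 16.15
eef_pos: [461.6, 28.7, 125.7]
tcp_rot: [-3.112, 0.692, -2.237]
contact_force: [5.7, -2.0, 1.7]
opening: 0.589
```

```bash

python3 - <<'E'
from h import *
s,g,T=shot('wrist','10');print(s['eef_pos'],stn(s['eef_pos']),s['contact_force'])
D=g['depth'];K,_=cam(g)
for u,v in((290,270),(290,285),(285,262)):
    z=D[v,u];p=T[:3,:3]@(z*np.array([(u-K[0,2])/K[0,0],(v-K[1,2])/K[0,0],1]))+T[:3,3];print((u,v),z,stn(p))
E
```

```text
[461.63300599  28.69107921 125.72183559] [[ 18.71100837 174.40335559 125.72183559]] [ 5.67300866 -1.96120135  1.6553127 ]
(290, 270) 137.6554 [[ -5.09529918 160.19604845 150.02664058]]
(290, 285) 131.95789 [[ -6.79840866 160.98618508 157.72484434]]
(285, 262) 140.12129 [[ -4.88591194 157.43922929 145.9973101 ]]
```

View pics/wrist10.png

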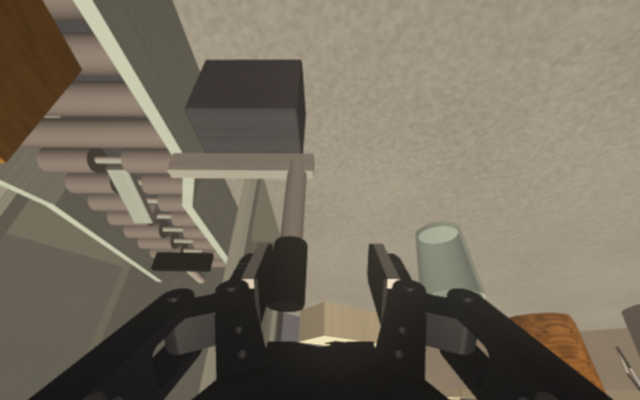

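The bolt is at its stop: the knob reads y ≈ 160 and the force rises to 6 N. Now up and over to behind the carton. Its rear centre is at station (-163,11), with its nose turned about 0.18 rad towards -y.

servo_tool --rows '[[[0.3,-0.2,0],0,5],[[0,0,2.5],0,5],[[0,0,3.5],0,5],[[0,-1,1.5],0,5]]'

```text
clock: 16.53
eef_pos: [462.5, 18.4, 202.0]
tcp_rot: [-3.117, 0.691, -2.237]
contact_force: [2.1, -0.5, 0.5]
opening: 0.583
```

servo_tool --rows '[[[-0.2,-3.9,0],0,6],[[-0.2,-4,0],0,6],[[-0.2,-4,0],0,6],[[-0.2,-4,0],0,6],[[-0.2,-4,0],0,6]]'

```text
clock: 16.95
eef_pos: [451.8, -183.0, 199.5]
tcp_rot: [-3.117, 0.691, -2.238]
contact_force: [0.7, -0.8, 0.6]
opening: 0.703
```

servo_tool --rows '[[[-0.2,-4,0],0,6],[[-0.2,-4,0],0,6],[[0,0,0],0,6],[[0,0,0],0,6]]'

```text
clock: 17.28
eef_pos: [448.4, -263.2, 199.1]
tcp_rot: [-3.118, 0.691, -2.241]
contact_force: [0.1, 0.7, 0.7]
opening: 0.7
```

```bash

python3 - <<'E'
from h import *
s,g,T=shot('wrist','11');print(s['eef_pos'],stn(s['eef_pos']),s['contact_force']);np.savez('w11.npz',T=T,**g)
s,g,T=shot('top','11');cv2.imwrite('pics/top11c.png',cv2.resize(cv2.cvtColor(g['frame'][50:250,180:400],4),None,fx=3,fy=3))
E
```

```text
[ 448.39971662 -263.20056764  199.05500682] [[-217.30317672    2.14437068  199.05500682]] [0.05062772 0.74064438 0.73231078]
```

View pics/wrist11.png

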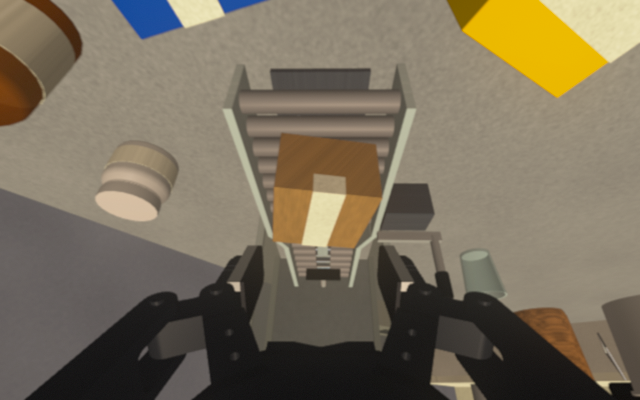

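View pics/top11c.png

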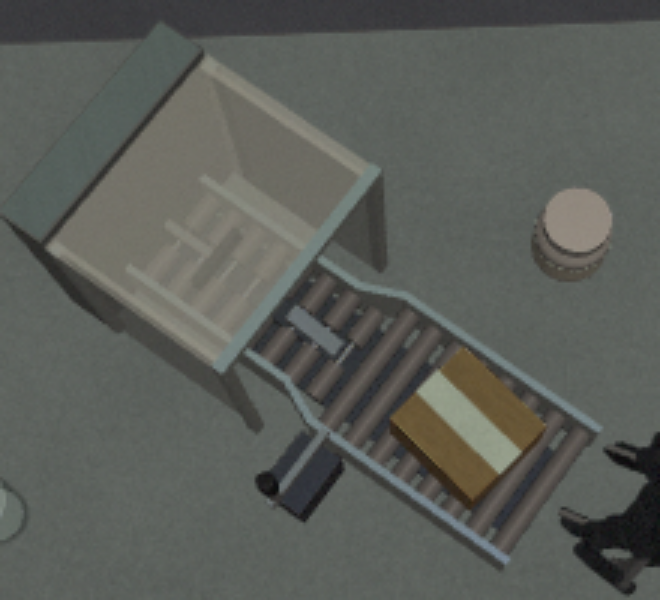

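The view shows the bolt drawn (knob out at crop (265,483)), the carton unmoved, and the fingers behind the lane's end. Lowering.

servo_tool --rows '[[[0,0,-3.2],0,6],[[0,0,-3.2],0,6],[[0,0,-3.2],0,6],[[0,0,-3.2],0,6],[[0,0,0],0,6]]'

```text
clock: 17.8
eef_pos: [446.5, -257.1, 67.3]
tcp_rot: [-3.127, 0.693, -2.242]
contact_force: [-2.0, 0.6, 0.0]
opening: 0.704
```

servo_tool --rows '[[[0,0,0],0,6]]'

```text
clock: 17.88
eef_pos: [448.1, -258.9, 71.3]
tcp_rot: [-3.122, 0.693, -2.24]
contact_force: [-0.1, 0.1, 1.1]
opening: 0.698
```

```bash

python3 - <<'E'
from h import *
s,g,T=shot('wrist','12');print(s['eef_pos'],stn(s['eef_pos']),s['contact_force'])
D=g['depth'];K,_=cam(g);H=g['hand_eye']
for v in(244,250,256,262):
  for u in(252,256,260,264,268):
    z=D[v,u];p=H[:3,:3]@(z*np.array([(u-K[0,2])/K[0,0],(v-K[1,2])/K[0,0],1]))+H[:3,3];print((u,v),z.round(1),p.round(1))
E
```

```text
[ 448.1330534  -258.89565716   71.28120495] [[-214.11124934    5.04522626   71.28120495]] [-0.06063372  0.07891422  1.13139488]
(252, 244) 222.8 [-21.3 -52.9  48. ]
(256, 244) 220.8 [-20.5 -49.4  46.2]
(260, 244) 222.4 [-21.1 -46.7  47.6]
(264, 244) 223.0 [-21.4 -43.8  48.2]
(268, 244) 221.8 [-20.9 -40.5  47.2]
(252, 250) 139.5 [ 11.2 -33.4 -29.2]
(256, 250) 140.3 [ 10.8 -31.6 -28.5]
(260, 250) 143.9 [  9.2 -30.5 -25.1]
(264, 250) 220.5 [-24.7 -43.3  44.7]
(268, 250) 220.9 [-24.9 -40.4  45. ]
(252, 256) 134.0 [ 11.  -32.1 -35. ]
(256, 256) 136.3 [  9.9 -30.7 -32.9]
(260, 256) 144.3 [  6.2 -30.5 -25.6]
(264, 256) 218.5 [-28.1 -42.9  41.5]
(268, 256) 217.1 [-27.4 -39.7  40.2]
(252, 262) 129.2 [ 10.6 -31.  -40.1]
(256, 262) 135.8 [  7.4 -30.7 -34.1]
(260, 262) 144.1 [  3.5 -30.5 -26.7]
(264, 262) 213.2 [-29.9 -41.9  35.4]
(268, 262) 215.0 [-30.7 -39.3  37.1]
```

View pics/wrist12.png

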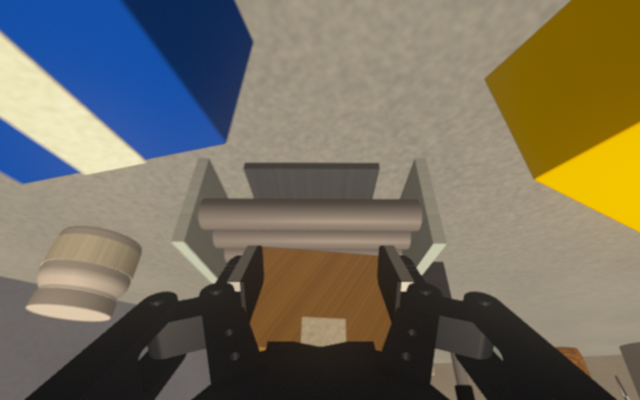

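The wrist view shows the carton's rear face straight ahead between the open tips, with the gap about 50 mm. Pushing gently.

servo_tool --rows '[[[0.8,0.9,0],0,6],[[0.8,0.9,0],0,6],[[0.6,0.7,0],0,6],[[0.5,0.6,0],0,6],[[0.5,0.6,0],0,6]]'

```text
clock: 18.35
eef_pos: [481.7, -223.4, 72.5]
tcp_rot: [-3.114, 0.691, -2.236]
contact_force: [0.1, -0.3, 0.0]
opening: 0.704
```

servo_tool --rows '[[[0.5,0.6,0],0,6],[[0.5,0.6,0],0,6],[[0.5,0.6,0],0,6],[[0.5,0.6,0],0,6],[[0.5,0.6,0],0,6]]'

```text
clock: 18.77
eef_pos: [506.1, -193.6, 71.6]
tcp_rot: [-3.116, 0.691, -2.238]
contact_force: [-0.4, -0.6, -0.6]
opening: 0.701
```

```bash

python3 - <<'E'
from h import *
s,g,T=shot('top','13');print(s['eef_pos'],stn(s['eef_pos']),s['contact_force'])
cv2.imwrite('pics/top13c.png',cv2.resize(cv2.cvtColor(g['frame'][50:250,180:400],4),None,fx=3,fy=3))
E
```

```text
[ 506.09777792 -193.55844734   71.59328902] [[-126.87653903    0.69027594   71.59328902]] [-0.36081076 -0.56778996 -0.60039997]
```

View pics/top13c.png

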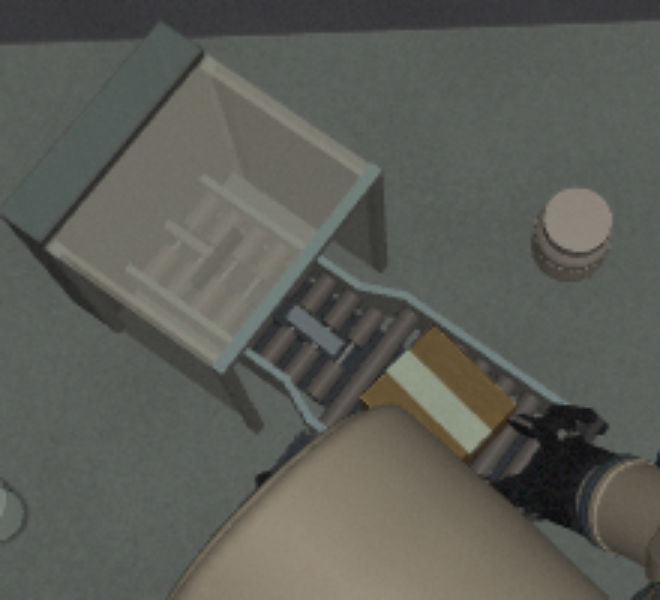

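```bash

python3 - <<'E'
from h import *
g=dict(np.load('top0.npz'))
c=lambda p:np.array(p)/3.0+[180,50]
P=onz(g,[c((438,330)),c((515,402)),c((365,400))],120);S=stn(P);print(S)
d=S[0]-S[1];print(np.arctan2(d[1],d[0]),np.linalg.norm(d)); d=S[2]-S[0];print(np.arctan2(-d[0],d[1]),np.linalg.norm(d))
E
```

```text
[[ -32.57061269  -56.05103542  120.        ]
 [-132.07334505  -41.95365197  120.        ]
 [ -17.77536904   39.74138282  120.        ]]
-0.14074165244924022 100.49641768642822
-0.1532402262727079 96.92825505124148
```

Carton yaw is now about -0.15 rad relative to the lane, and the -y finger is pushing on the lagging corner, which is the side I want. Continuing.

servo_tool --rows '[[[0.5,0.6,0],0,6],[[0.5,0.6,0],0,6],[[0.5,0.6,0],0,6],[[0.5,0.6,0],0,6],[[0.5,0.6,0],0,6]]'

```text
clock: 19.23
eef_pos: [531.1, -163.5, 71.6]
tcp_rot: [-3.116, 0.691, -2.238]
contact_force: [-0.9, -1.2, 1.2]
opening: 0.705
```

servo_tool --rows '[[[0.5,0.6,0],0,6],[[0.5,0.6,0],0,6],[[0.5,0.6,0],0,6],[[0.5,0.6,0],0,6],[[0.5,0.6,0],0,6]]'

```text
clock: 19.65
eef_pos: [556.2, -133.6, 71.7]
tcp_rot: [-3.116, 0.691, -2.238]
contact_force: [-0.4, -1.0, 0.4]
opening: 0.699
```

```bash

python3 - <<'E'
from h import *
s,g,T=shot('top','14');print(s['eef_pos'],stn(s['eef_pos']),s['contact_force'])
cv2.imwrite('pics/top14c.png',cv2.resize(cv2.cvtColor(g['frame'][50:250,180:400],4),None,fx=3,fy=3))
s,g,T=shot('wrist','14')
E
```

```text
[ 556.19821692 -133.5996362    71.65337611] [[-48.75736278  -0.89317696  71.65337611]] [-0.36308596 -1.02507588  0.39071909]
```

View pics/top14c.png

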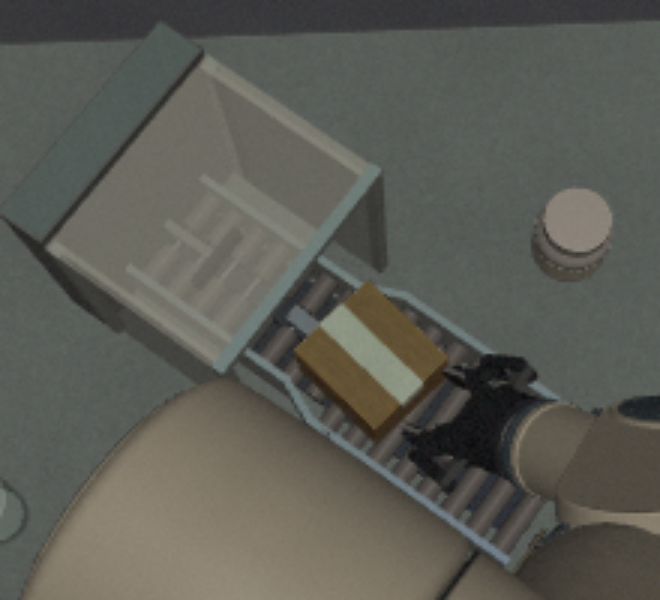

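View pics/wrist14.png

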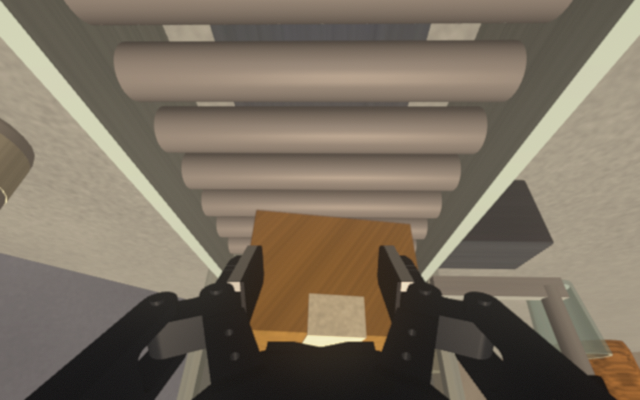

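```bash

python3 - <<'E'
from h import *
g=dict(np.load('top0.npz'))
c=lambda p:np.array(p)/3.0+[180,50]
P=onz(g,[c((368,283)),c((446,355)),c((376,432)),c((296,354))],120);S=stn(P);print(S)
d=S[0]-S[1];print(np.arctan2(d[1],d[0]),np.linalg.norm(d)); d=S[3]-S[0];print(np.arctan2(-d[0],d[1]),np.linalg.norm(d))
E
```

```text
[[ 48.96010883 -54.24731442 120.        ]
 [-53.15476888 -40.62601333 120.        ]
 [-44.40509624  58.24244252 120.        ]
 [ 61.45031601  42.52209697 120.        ]]
-0.13260910953565777 103.01935785621627
-0.12836217333948385 97.57214898184574
```

Yaw is -0.13 and the -y front corner is nearing the funnel. I'll continue at this pace, watching the force.

servo_tool --rows '[[[0.5,0.6,0],0,6],[[0.5,0.6,0],0,6],[[0.5,0.6,0],0,6],[[0.5,0.6,0],0,6]]'

```text
clock: 20.08
eef_pos: [576.3, -110.1, 71.7]
tcp_rot: [-3.116, 0.691, -2.238]
contact_force: [-0.1, -1.3, -0.9]
opening: 0.701
```

servo_tool --rows '[[[0.4,0.5,0],0,6],[[0.4,0.5,0],0,6],[[0.4,0.5,0],0,6]]'

```text
clock: 20.33
eef_pos: [588.2, -94.7, 71.7]
tcp_rot: [-3.116, 0.691, -2.237]
contact_force: [-0.4, -0.8, -0.3]
opening: 0.7
```

```bash

python3 - <<'E'
from h import *
s,g,T=shot('top','15');print(s['eef_pos'],stn(s['eef_pos']),s['contact_force'])
cv2.imwrite('pics/top15c.png',cv2.resize(cv2.cvtColor(g['frame'][50:250,180:400],4),None,fx=3,fy=3))
E
```

```text
[588.2451488  -94.710766    71.69101019] [[ 1.63004581 -1.57076417 71.69101019]] [-0.43963898 -0.84768334 -0.27879931]
```

View pics/top15c.png

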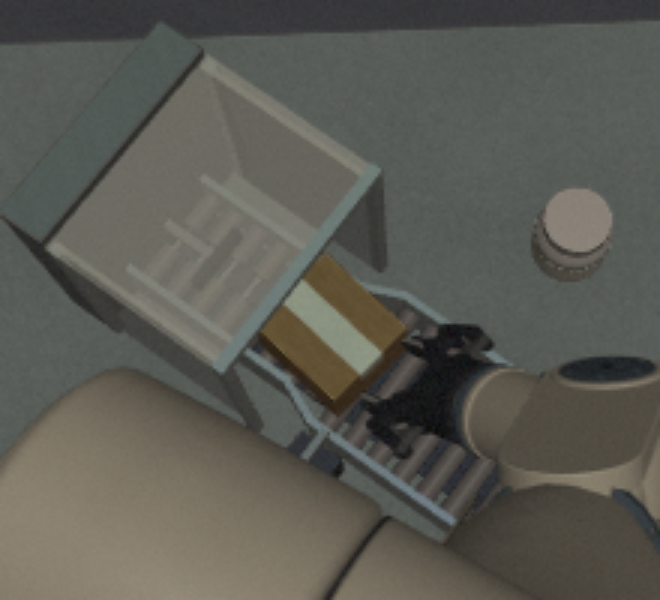

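servo_tool --rows '[[[0.4,0.5,0],0,6],[[0.4,0.5,0],0,6],[[0.4,0.5,0],0,6],[[0.4,0.5,0],0,6]]'

```text
clock: 20.72
eef_pos: [603.9, -74.6, 71.6]
tcp_rot: [-3.116, 0.692, -2.238]
contact_force: [-1.5, -0.3, 0.8]
opening: 0.699
```

servo_tool --rows '[[[0.4,0.5,0],0,6],[[0.4,0.5,0],0,6],[[0.4,0.5,0],0,6]]'

```text
clock: 20.97
eef_pos: [616.3, -59.9, 71.7]
tcp_rot: [-3.116, 0.691, -2.238]
contact_force: [-0.2, -2.8, 0.7]
opening: 0.703
```

```bash

python3 - <<'E'
from h import *
g=dict(np.load('top0.npz'))
c=lambda p:np.array(p)/3.0+[180,50]
S=stn(onz(g,[c((405,327)),c((340,412))],120));print('prev rear',S)
s,g,T=shot('top','16');print(s['eef_pos'],stn(s['eef_pos']),s['contact_force'])
cv2.imwrite('pics/top16c.png',cv2.resize(cv2.cvtColor(g['frame'][50:250,180:400],4),None,fx=3,fy=3))
s,g,T=shot('wrist','16')
E
```

```text
prev rear [[ -5.59965114 -39.8813084  120.        ]
 [ -5.88607568  62.82328377 120.        ]]
[616.27776567 -59.91592505  71.66944951] [[46.31222602 -1.6772387  71.66944951]] [-0.15413433 -2.76555324  0.73578333]
```

View pics/top16c.png

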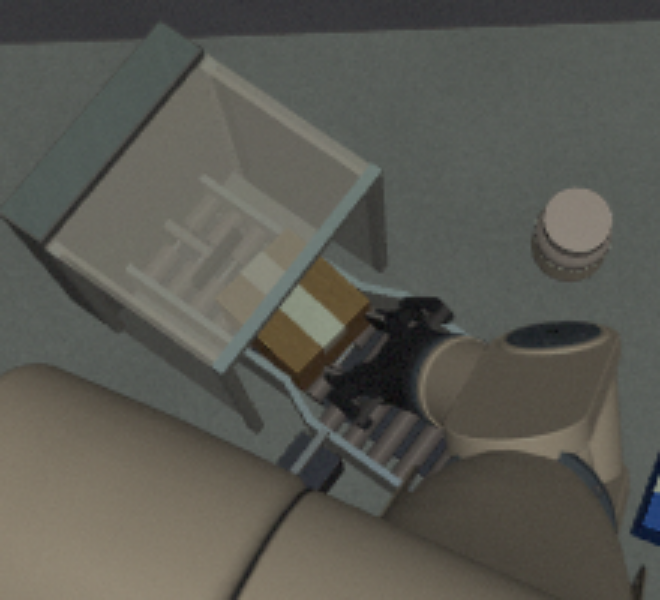

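View pics/wrist16.png

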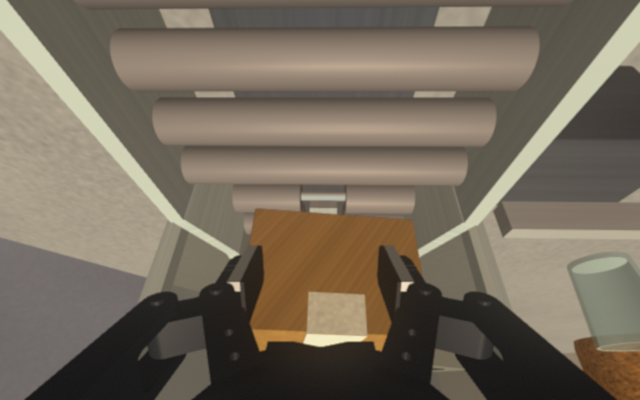

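Carton is nearly square and entering the bay. Continuing gently.

servo_tool --rows '[[[0.4,0.5,0],0,6],[[0.4,0.5,0],0,6],[[0.4,0.5,0],0,6]]'

```text
clock: 21.32
eef_pos: [628.3, -45.3, 71.7]
tcp_rot: [-3.115, 0.691, -2.238]
contact_force: [-0.2, -3.6, 0.4]
opening: 0.702
```

servo_tool --rows '[[[0.4,0.5,0],0,6],[[0.4,0.5,0],0,6],[[0.4,0.5,0],0,6]]'

```text
clock: 21.57
eef_pos: [640.1, -29.5, 71.7]
tcp_rot: [-3.116, 0.692, -2.238]
contact_force: [0.3, -1.7, 0.2]
opening: 0.704
```

```bash

python3 - <<'E'
from h import *
s,g,T=shot('top','17');print(s['eef_pos'],stn(s['eef_pos']),s['contact_force'])
cv2.imwrite('pics/top17c.png',cv2.resize(cv2.cvtColor(g['frame'][50:250,180:400],4),None,fx=3,fy=3))
s,g,T=shot('wrist','17')
E
```

```text
[640.11142687 -29.52452107  71.70027267] [[84.93227895 -1.26208256 71.70027267]] [ 0.29759217 -1.65032537  0.17537577]
```

View pics/top17c.png

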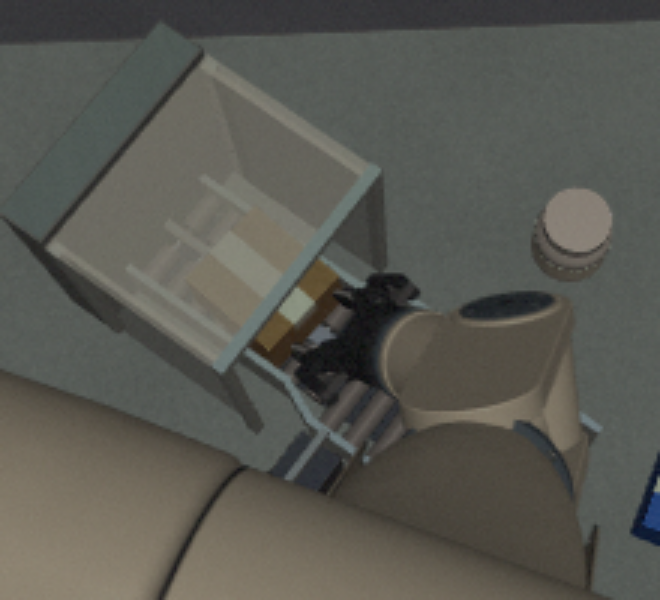

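View pics/wrist17.png

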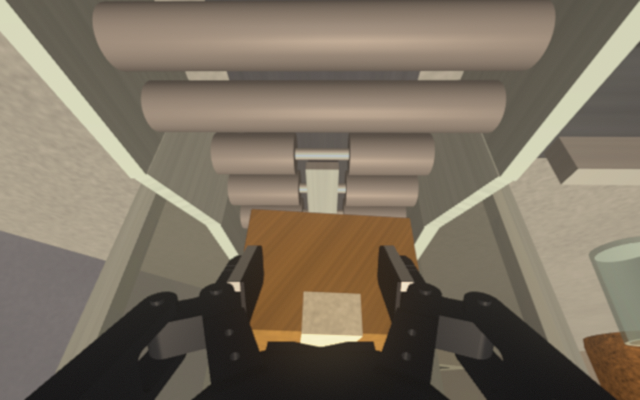

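servo_tool --rows '[[[0.3,0.4,0],0,6],[[0.3,0.4,0],0,6],[[0.3,0.4,0],0,6]]'

```text
clock: 21.92
eef_pos: [649.3, -19.3, 71.5]
tcp_rot: [-3.114, 0.69, -2.239]
contact_force: [-2.1, -8.1, 0.3]
opening: 0.701
```

servo_tool --rows '[[[0.3,0.4,0],0,6],[[0.3,0.4,0],0,6]]'

```text
clock: 22.08
eef_pos: [655.7, -11.9, 71.6]
tcp_rot: [-3.113, 0.69, -2.239]
contact_force: [-1.7, -10.4, 0.9]
opening: 0.7
```

```bash

python3 - <<'E'
from h import *
s,g,T=shot('wrist','18');print(s['eef_pos'],stn(s['eef_pos']),stn(s['contact_force']+O))
s,g,T=shot('side','18');cv2.imwrite('pics/side18c.png',cv2.resize(cv2.cvtColor(g['frame'][95:275,240:440],4),None,fx=3.3,fy=3.3))
E
```

```text
[655.67031893 -11.89741088  71.60275632] [[108.41749013  -2.37518233  71.60275632]] [[-9.19259732 -5.15980001  0.90252092]]
```

View pics/wrist18.png

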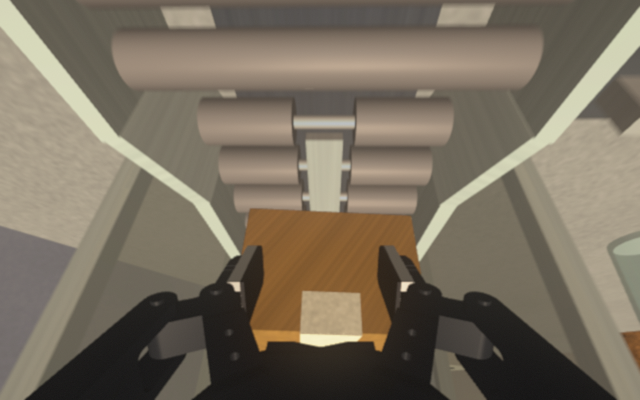

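View pics/side18c.png

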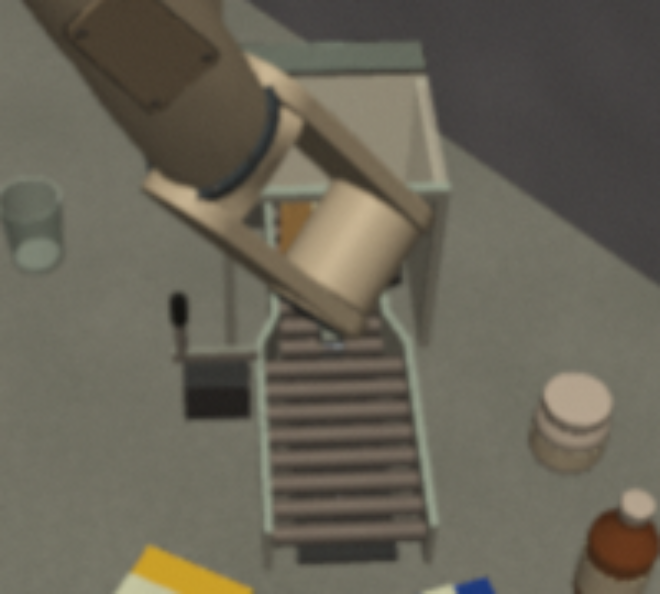

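Bumper contact: about 9 N along the lane, rear at about 101. Continuing in small steps.

servo_tool --rows '[[[0.3,0.4,0],0,6],[[0.2,0.3,0],0,6]]'

```text
clock: 22.35
eef_pos: [660.9, -5.3, 71.7]
tcp_rot: [-3.112, 0.69, -2.239]
contact_force: [-1.2, -11.1, 0.9]
opening: 0.7
```

servo_tool --rows '[[[0.2,0.3,0],0,6],[[0.2,0.3,0],0,6]]'

```text
clock: 22.52
eef_pos: [666.4, -2.6, 71.6]
tcp_rot: [-3.106, 0.687, -2.24]
contact_force: [-4.7, -35.1, 6.2]
opening: 0.703
```

```bash

python3 - <<'E'
from h import *
s,g,T=shot('wrist','19');print(s['eef_pos'],stn(s['eef_pos']),stn(s['contact_force']+O))
E
```

```text
[666.38959075  -2.56395865  71.60053235] [[122.40464055  -4.90020555  71.60053235]] [[-30.26226475 -18.30004756   6.21621469]]
```

View pics/wrist19.png

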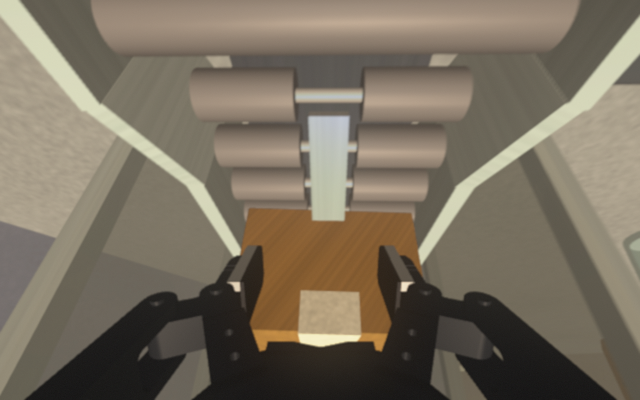

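The force jumped to 35 N, which is the bumper's hard stop, and the tooth (328,165) is now bright and raised behind the rear face. Backing off.

servo_tool --rows '[[[-0.2,-0.3,0],0,6],[[-0.2,-0.3,0],0,6]]'

```text
clock: 22.73
eef_pos: [660.6, -5.1, 71.9]
tcp_rot: [-3.113, 0.691, -2.239]
contact_force: [-0.7, -4.2, 1.3]
opening: 0.699
```

servo_tool --rows '[[[-0.4,-0.5,0],0,6],[[-0.5,-0.6,0],0,6],[[0,0,0],0,6]]'

```text
clock: 22.98
eef_pos: [649.7, -14.7, 71.4]
tcp_rot: [-3.117, 0.691, -2.238]
contact_force: [-0.5, 0.5, 0.2]
opening: 0.708
```

```bash

python3 - <<'E'
from h import *
s,g,T=shot('wrist','20');print(s['eef_pos'],stn(s['eef_pos']),stn(s['contact_force']+O))
D=g['depth'];K,_=cam(g)
for u,v in((280,240),(370,240),(280,270),(370,270),(330,195),(330,175)):
    z=D[v,u];p=T[:3,:3]@(z*np.array([(u-K[0,2])/K[0,0],(v-K[1,2])/K[0,0],1]))+T[:3,3];print((u,v),z,stn(p))
E
```

```text
[649.68681812 -14.71489547  71.40332056] [[102.47647073   0.53080972  71.40332056]] [[0.08616916 0.66636055 0.16882281]]
(280, 240) 181.40569 [[110.27321136 -25.45538826  64.48351926]]
(370, 240) 181.98256 [[111.26288209  30.62091548  63.133271  ]]
(280, 270) 169.96094 [[109.65883628 -23.49167684  84.1330475 ]]
(370, 270) 171.34398 [[111.42686728  29.17880185  82.605743  ]]
(330, 195) 160.61977 [[78.00647392  4.99780083 52.58986066]]
(330, 175) 152.74602 [[65.75632636  4.75278057 48.42036262]]
```

View pics/wrist20.png

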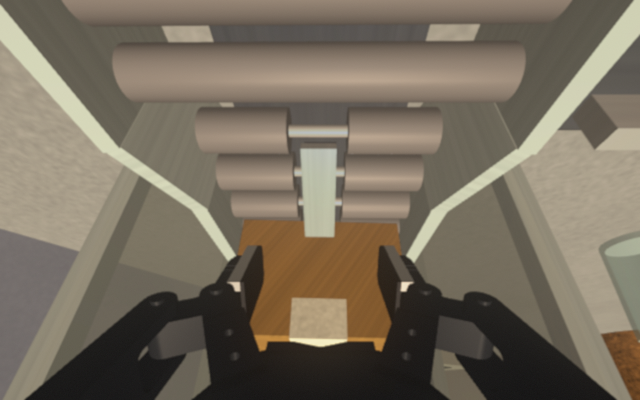

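The tooth stands up in front of the carton's rear face. That face reads x ≈ 110–111 at both sides, so it is square and held with the tool clear of it. Withdrawing back and up.

servo_tool --rows '[[[-1.5,-1.9,0],0,6],[[-2,-2.5,0],0,6],[[-2,-2.5,0],0,6],[[-2,-2.5,0],0,6],[[-2,-2.5,0.5],0,6]]'

```text
clock: 23.45
eef_pos: [554.4, -133.4, 76.1]
tcp_rot: [-3.118, 0.692, -2.238]
contact_force: [0.3, 0.1, 0.3]
opening: 0.7
```

servo_tool --rows '[[[-2,-2.5,1],0,6],[[-1.5,-2,3],0,6],[[0,0,3],0,6],[[0,0,2],0,6],[[0,0,0],0,6]]'

```text
clock: 23.87
eef_pos: [522.2, -179.9, 170.7]
tcp_rot: [-3.109, 0.692, -2.234]
contact_force: [0.7, -0.5, 0.9]
opening: 0.704
```

servo_tool --rows '[[[0,0,0],0,6],[[0,0,0],0,6],[[0,0,0],0,6]]'

```text
clock: 24.12
eef_pos: [520.3, -177.4, 165.6]
tcp_rot: [-3.119, 0.692, -2.239]
contact_force: [0.2, 0.1, 0.0]
opening: 0.7
```

```bash

python3 - <<'E'
from h import *
s,g,T=shot('wrist','21');print(s['clock'],s['eef_pos'],stn(s['eef_pos']),s['contact_force'])
s,g,T=shot('top','21')
a=cv2.imread('pics/top0.png');b=cv2.imread('pics/top21.png')
cv2.imwrite('pics/top21c.png',cv2.resize(b[50:250,180:460],None,fx=2.8,fy=2.8))
d=cv2.absdiff(a,b).max(2)
for n,(x,y) in dict(tub=(371,127),bottle=(423,155),beaker=(171,217)).items(): print(n,d[y-18:y+18,x-18:x+18].max(),d[y-18:y+18,x-18:x+18].mean())
E
```

```text
24.1167 [ 520.28467134 -177.36430215  165.56825852] [[-105.36755111   -0.2487246   165.56825852]] [0.18336681 0.05064914 0.03057194]
tub 10 2.933641975308642
bottle 16 3.2924382716049383
beaker 10 2.826388888888889
```

View pics/wrist21.png

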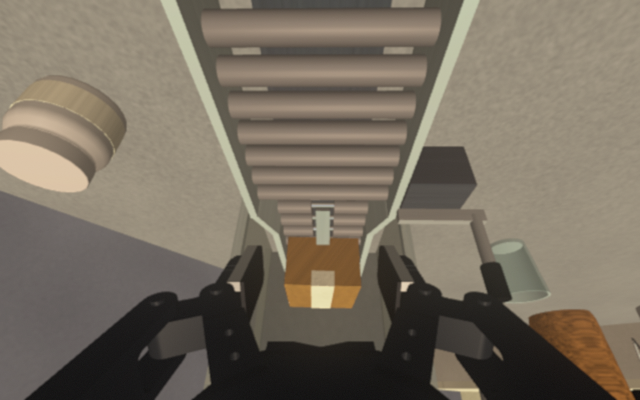

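View pics/top21c.png

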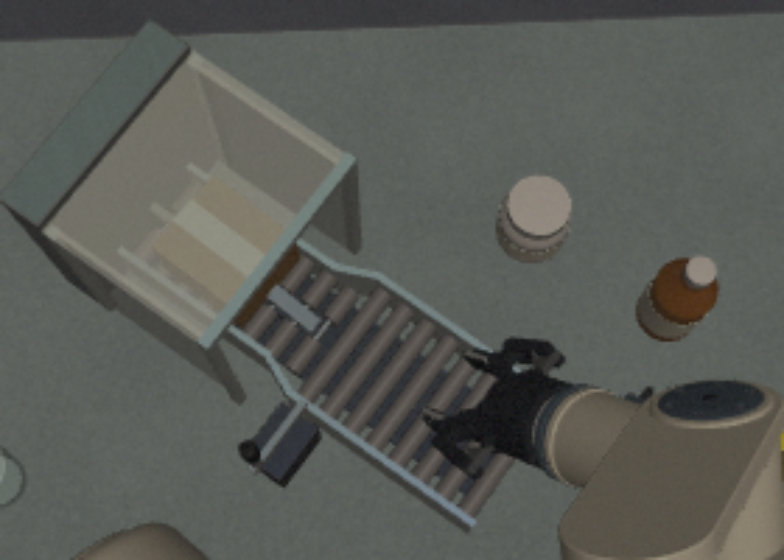

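The carton sits square in the bay with the catch up behind it. The bolt is out, the bystanders are unchanged, and the tool is clear and still at 0 N. Handing in.

```bash
python3 -c "
from rig import r
print(r.sign_off())"
```

```text
the job is handed in; nothing more can be done
None
```

The carton is docked under the hood, held by the catch, with the bolt drawn. I handed the job in at about 24 s; the hand-in itself gave no verdict.

**How it was done**
- The moves offer only turns about the vertical. I built the 40° lean by driving the arm against its joint limits in free air, where the tilt it took on persisted, then yawed the tip round to the lane.
- I pushed the knob out to its stop and squared and pushed the carton in with two fingertips. I stopped at the bumper's hard stop, backed off, and withdrew.

**Last checks**
- **Carton:** its rear face is at station x ≈ 110–111 mm on both sides, so it is square. The raised tooth stands in front of it, and its centre is near 166 mm.
- **Bolt:** the knob was at y ≈ 160 mm when last measured, meaning fully drawn. The last picture still shows it out.
- **Bottle, beaker and tub:** unchanged in the top view.
- **Tool:** clear of everything, with contact force about 0 N.

**What disagreed or went wrong**
- The fingertips showed about 25 mm behind the reported TCP instead of near it. My first try at the knob therefore passed over it without touching.
- At the hard stop the force peaked at a measured 35 N, close to the 40 N limit.

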